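Put the shelf parts away in the interlocked tilt-bin rack and lock it

ROBOT

A 6-joint arm with a two-finger parallel gripper is mounted at the origin on the work surface. World frame = base frame: x ahead of the robot, y to its left, z up, the work surface at z = 0. Lengths are in mm, angles in rad, forces in N, time in s.
With the tool pointing down it reaches from about 400 to 925 mm from the base axis. Payload 12.5 kg.
Tool frame: the origin (TCP) lies on the front face of the gripper's body, between the roots of the fingers; the fingertips stand 78 mm ahead of it and the grasp point (between the pads) lies 59 mm ahead of it (env.nose_length is the distance from the TCP to the fingertips, in mm); z points along the fingers, y is the line along which they close (so a half turn about z gives the same grasp; the last joint's range is limited). The gripper opens to 95 mm and grips with 3 to 60 N. Pads are 20 mm wide; open, the fingers measure 119 mm over their backs; the gripper's body (75 mm by 180 mm) begins 59 mm behind the grasp point.
Start: joints at [-1.395, 0.491, 1.559, -0, 1.092, -0.106], TCP at [173.825, -600.352, 292.261] pointing down, gripper open.
Joint ranges: [-3.1, 3.1], [-0.84, 2.19], [0.05, 2.79], [-1.13, 4.28], [0.06, 2.93], [-2.69, 2.69]. Speed limits (rad/s): [2.22, 2.22, 2.79, 3.14, 3.14, 3.14].

INTERFACE

Orientations are given as [roll, pitch, yaw] about the fixed x, y, z axes, in that order (R = Rz(yaw) Ry(pitch) Rx(roll)).
In Python, from cell import env gives the robot as it stands.
- The arm moves only by the tool jog_arm, never from a script. Its argument "motion" is a list of rows, each a list of 7 numbers: the turn, a rotation vector about the tool's x, y, z in degrees, then the shift along the tool's x, y, z in mm, then the finger opening in mm, from 0 to 95.1. In form: [[wx, wy, wz, x, y, z, hand], ...]. A call has 1 to 10 rows; each row shifts and turns the commanded pose from where the row before left it, along the tool's axes as they then stand; what a row does not reach is not made up. A row lasts 1/8 s, in which the tool goes at most 62.5 mm and 10.7 degrees, less where a joint would pass 70% of its speed; a pose out of reach is approached as far as the arm can. A call is refused whole if a number of a shift passes 62.5 or a number of a turn 10.7, either way. A call with a gripper value outside its range is refused whole. The fingers move at their own pace and stop on an object; the grip force is fixed at half the most. Time passes only in rows, so rows that do not move let the fingers close. It gives the time, the measured TCP pose, the force, the opening and the grip force at its end, in the units of the state.
- env.state(): the state, without advancing time (a new reading comes with each control period).
- env.read_camera(name): name is "side" or "top"; returns a dict with "color" (400x640x3 uint8, red, green, blue), "z_map" (400x640 float32, mm along the optical axis (not along the pixel's ray), 0 where there is no reading), "camera_matrix" (3x3 intrinsics, pixels), "k1" (the pictures are not rectified: a ray, as slopes to the right and down, at radius r is drawn at 1 + k1 r^2 times it, then the intrinsics apply), "world_to_cam" (4x4, takes a point from world to camera coordinates). Camera axes: x right, y up, looking along -z (the intrinsics and any distortion apply to the point x, -y, -z); pixel columns grow to the right and rows downward; lengths in mm; the calibration is good to about 2 mm. A picture is of the moment at which its call begins.
- env.job_done(): hands the job in; it is judged then, once.
Trained networks look in the newest picture that a camera, given by its name, has taken for a name from the list of things; names that differ only in an ending like _2 or _b are one class to them, and where a whole thing is asked for, a point or a joint stands for the part that bears it (a point fixed in the world has none). Each returns a list of dicts, best first, with "score" (0 to 1); they miss things now and then, are a little off and sometimes report something else, mostly with a low value. They report only what shows in the picture. A call takes as long as a camera call. They do not tell look-alikes from the thing itself.
- env.recognise(camera, thing): "location" ([column, row] in pixels, amid what is visible of it).
The state is a dict: "t": time; "joints": joint angles; "qvel": joint speeds; "tau": joint torques, N m; "eef_pos": TCP position; "tcp_rot": TCP orientation; "ft_force": force on the tool from outside, world axes, zero at the start; "moment": the same for the moment, N m; "opening": opening from 0.0 (shut) to 1.0 (fully open); "grip_force": force on a finger pad.
Only numpy, scipy, OpenCV 4.12 (cv2) and the standard library are available. Lean on these libraries where they do the work, as an engineer would, in place of code of your own. Each camera call takes 0.05 s, during which the arm holds its last target. There are 200 camera calls.

TASK

Put the shelf parts away: all the round dowels from the tray go into the left bin of the rack, all the U-shaped steel brackets into the right bin (left and right as the robot sees them), while the square batten and the flat steel strip stay in the tray. The rack lets only one bin tilt out at a time and the middle one has been left ajar, so push that home first, and push each bin fully home again before you open the next. When everything is put away and all three bins are fully home, throw the lock lever all the way back, and leave the level, the screwdriver and the bowl where they are.

Things in the scene. Friction and masses are not known exactly. Their poses are not given: they have to be found in the camera images.
- rack: Grey rack with three grey plastic tilt-out bins side by side on a low wall. Origin: on the table top, below the middle of the bins' hinge axis; x points to the back, y to its left, z up. Bin centres at y = 155 (left), 0 (middle), -155 mm (right). Top rail over the shut bins: front edge x = 4, top z = 225 mm; low wall behind: z up to 249 mm from x = 150 mm on. Only one bin can be out at a time.
- rack_hinge (a point): Middle of the bins' common hinge axis, 35 mm over the table, along the rack's y at the foot of the bins' front faces. Each bin is 148 mm wide, 130 mm front to back, front face 160 mm high, back wall 95 mm, walls 4 to 5 mm. Fully out: front lip 109 mm in front of and 117 mm above this axis, handle bar 151 mm in front and 89 mm above; parts let go over the mouth slide to the hinge line.
- bin_left (a joint): Tilt of the left bin: 0 = fully home (upright), 0.75 = fully out towards the robot (stop). Takes 3 to 6 N at the handle and stays where left. Blocked (gives only about 0.02 rad) while another bin is out, even by 0.02 rad, or while the lock lever is thrown.
- bin_middle (a joint): Tilt of the middle bin: 0 = fully home (upright), 0.75 = fully out towards the robot (stop). Takes 3 to 6 N at the handle and stays where left. Blocked (gives only about 0.02 rad) while another bin is out, even by 0.02 rad, or while the lock lever is thrown. Starts ajar at 0.15 to 0.35.
- bin_right (a joint): Tilt of the right bin: 0 = fully home (upright), 0.75 = fully out towards the robot (stop). Takes 3 to 6 N at the handle and stays where left. Blocked (gives only about 0.02 rad) while another bin is out, even by 0.02 rad, or while the lock lever is thrown.
- bin_left_handle (a point): Middle of the bar handle of the left bin: grey round bar 11 mm thick, 90 mm long along the rack's y, held by an arm at each end, 50 mm in front of the bin's front face, 170 mm above the bin's hinge axis when shut. It turns with the bin about the hinge axis.
- bin_middle_handle (a point): Middle of the bar handle of the middle bin: grey round bar 11 mm thick, 90 mm long along the rack's y, held by an arm at each end, 50 mm in front of the bin's front face, 170 mm above the bin's hinge axis when shut. It turns with the bin about the hinge axis.
- bin_right_handle (a point): Middle of the bar handle of the right bin: grey round bar 11 mm thick, 90 mm long along the rack's y, held by an arm at each end, 50 mm in front of the bin's front face, 170 mm above the bin's hinge axis when shut. It turns with the bin about the hinge axis.
- bin_left_inside (a point): Point in the left bin, moving with it: 65 mm behind its front face, 60 mm above its floor (bin upright), midway across. Axes as the rack's when the bin is shut. Inside: 140 mm wide, 120 mm front to back. A steel quadrant on the left cheek stands up to 40 mm above it and runs into the interlock in the top rail. Out, the mouth is open to above between the bin's lip and the top rail.
- bin_right_inside (a point): Point in the right bin, moving with it: 65 mm behind its front face, 60 mm above its floor (bin upright), midway across. Axes as the rack's when the bin is shut. Inside: 140 mm wide, 120 mm front to back. A steel quadrant on the left cheek stands up to 40 mm above it and runs into the interlock in the top rail. Out, the mouth is open to above between the bin's lip and the top rail.
- lock_lever (a joint): Angle of the lock lever at the rack's left end: 0 = leaning to the robot (bins free, as at the start), 0.9 = thrown all the way back (locked). It stays where it is left; about 2 N at the knob moves it. Blocked (gives only about 0.1 rad) while any bin is out.
- lock_lever_knob (a point): Centre of the lever's black ball knob, 32 mm diameter, 115 mm from its pivot. The pivot axis runs along the rack's y, at x = 24, y = 275, z = 165 mm in the rack's frame; the lever leans 0.6 rad to the robot from upright at joint 0 and 0.3 rad to the back at 0.9. Its housing reaches z = 195 mm.
- tray: Wooden tray 300 x 290 mm, fixed on the table, floor 5 mm thick, rim 8 mm wide and only 10 mm high over the table. Origin: centre of its underside; x along the 300 mm side.
- dowel0: Round wooden dowel, 28 mm diameter, 100 mm long, about 45 g; lies in the tray at the start. Origin: its centre; x along its length. One of up to three; absent ones have no pose.
- dowel1: Round wooden dowel, 28 mm diameter, 100 mm long, about 45 g; lies in the tray at the start. Origin: its centre; x along its length. One of up to three; absent ones have no pose.
- dowel2: Round wooden dowel, 28 mm diameter, 100 mm long, about 45 g; lies in the tray at the start. Origin: its centre; x along its length. One of up to three; absent ones have no pose.
- bracket0: Stainless steel U-shaped bracket (a channel), 90 mm long, 40 mm wide, 32 mm high, sheet 4 mm, about 220 g; stands in the tray with its open side up. Origin: centre of its underside; x along its length, z towards its open side. One of up to three; absent ones have no pose.
- bracket1: Stainless steel U-shaped bracket (a channel), 90 mm long, 40 mm wide, 32 mm high, sheet 4 mm, about 220 g; stands in the tray with its open side up. Origin: centre of its underside; x along its length, z towards its open side. One of up to three; absent ones have no pose.
- bracket2: Stainless steel U-shaped bracket (a channel), 90 mm long, 40 mm wide, 32 mm high, sheet 4 mm, about 220 g; stands in the tray with its open side up. Origin: centre of its underside; x along its length, z towards its open side. One of up to three; absent ones have no pose.
- batten: Square wooden batten 110 x 26 x 26 mm, in the tray; stays there. Origin: centre of its underside at the start; x along its length.
- strip: Flat stainless steel strip 110 x 32 x 8 mm, in the tray; stays there. Origin: centre of its underside at the start; x along its length.
- level: Yellow plastic spirit level 200 x 50 x 22 mm lying on the table; leave alone. Origin: centre of its underside; y along its length.
- screwdriver: Black-handled screwdriver, about 200 mm long, lying on the table between robot and rack; leave alone. x along it, towards its tip.
- bowl: White ceramic bowl, 140 mm across, 55 mm high, with a few thin dowels in it; leave alone. Origin: centre of its foot.
There are look-alikes about, which are no part of the job. Leave any blue look-alike of the dowel1 alone. Of the things shaped like the strip, the stainless one is meant.

How it is judged (in metres and radians):
On the way, in this order (a step that is already met when the one before it is completed fails the run):
1. the middle bin is pushed fully home (value of joint bin_middle below 0.03 rad), for 0.2 s.
2. every dowel lies in the left bin and every U-bracket in the right bin (x of dowel0 in the frame of bin_left_inside between -0.068 and 0.068 m and y of dowel0 in the frame of bin_left_inside between -0.074 and 0.074 m and z of dowel0 in the frame of bin_left_inside between -0.065 and 0.065 m and x of dowel1 in the frame of bin_left_inside between -0.068 and 0.068 m and y of dowel1 in the frame of bin_left_inside between -0.074 and 0.074 m and z of dowel1 in the frame of bin_left_inside between -0.065 and 0.065 m and x of dowel2 in the frame of bin_left_inside between -0.068 and 0.068 m and y of dowel2 in the frame of bin_left_inside between -0.074 and 0.074 m and z of dowel2 in the frame of bin_left_inside between -0.065 and 0.065 m and x of bracket0 in the frame of bin_right_inside between -0.068 and 0.068 m and y of bracket0 in the frame of bin_right_inside between -0.074 and 0.074 m and z of bracket0 in the frame of bin_right_inside between -0.065 and 0.065 m and x of bracket1 in the frame of bin_right_inside between -0.068 and 0.068 m and y of bracket1 in the frame of bin_right_inside between -0.074 and 0.074 m and z of bracket1 in the frame of bin_right_inside between -0.065 and 0.065 m and x of bracket2 in the frame of bin_right_inside between -0.068 and 0.068 m and y of bracket2 in the frame of bin_right_inside between -0.074 and 0.074 m and z of bracket2 in the frame of bin_right_inside between -0.065 and 0.065 m), for 0.2 s.
3. all bins fully home and the lock lever thrown back (value of joint each of bin_left, bin_middle, bin_right below 0.03 rad and value of joint lock_lever above 0.8 rad), for 0.2 s.
At the end, for the whole second after the job is handed in: All dowels inside the left bin and all U-brackets inside the right bin; all three bins fully home (under 0.03 rad); lock lever thrown back (over 0.8 of 0.9 rad); batten and strip still lying in the tray; everything at rest (all of step 2 and all of step 3 and x of batten in the frame of tray between -0.15 and 0.15 m and y of batten in the frame of tray between -0.145 and 0.145 m and height (world z) of each of batten, strip below 0.06 m and x of strip in the frame of tray between -0.15 and 0.15 m and y of strip in the frame of tray between -0.145 and 0.145 m and linear speed of each of dowel0, dowel1, dowel2, bracket0, bracket1, bracket2, batten, strip below 0.03 m/s); the robot touches nothing.
It fails at once if the level is shifted more than 5 cm (distance of level from where it was at the start of the episode above 0.05 m).
It fails at once if the screwdriver is shifted more than 5 cm (distance of screwdriver from where it was at the start of the episode above 0.05 m).
It fails at once if the bowl is shifted more than 5 cm (distance of bowl from where it was at the start of the episode above 0.05 m).
Of dowel0, dowel1, dowel2 only 2 to 3 are there at a start; the rules pass over those that are not, and their reading is None.
Of bracket0, bracket1, bracket2 only 1 to 2 are there at a start; the rules pass over those that are not, and their reading is None.
At some moment in a run one of dowel0, dowel1, dowel2, bracket0, bracket1, bracket2 may be knocked a few centimetres aside while the robot is not near it.
It also fails if it takes over 210 s, if anything falls off the work surface, if the arm or the gripper's body presses on something with over 40 N, if the wrist force passes 120 N, or if a joint passes its speed limit or range.

## Working session

There is one attempt and no reset: what is moved stays moved. The work goes in short steps, Python scripts to look and compute and a tool call to move; the robot and the scene stay as the last step left them, time stands still between calls to the robot, and variables do not carry over. Pictures are saved under pics/ and viewed, at most 14 in all, crops included, and the job is handed in when it is done.

Besides the shell and the picture viewer there is one more tool, called after "Request:" by a JSON object that holds its "api" and its "payload". jog_arm: Moves the arm, as the interface text tells. Its arguments: {"type":"object","properties":{"motion":{"type":"array"}},"required":["motion"]}

```bash
mkdir -p pics; ls; cat > h.py <<'E'
import numpy as np, cv2
from cell import env
def cam(n):
    return env.read_camera(n)
def save(c,f,crop=None,scale=1):
    im=c["color"][:,:,::-1]
    if crop: a,b,d,e=crop; im=im[b:e,a:d]
    if scale!=1: im=cv2.resize(im,None,fx=scale,fy=scale,interpolation=cv2.INTER_CUBIC)
    cv2.imwrite(f,im)
def ray(c,u,v):
    K=np.array(c["camera_matrix"]);k=c["k1"]
    d=np.array([(u-K[0,2])/K[0,0],(v-K[1,2])/K[1,1]]);s=d.copy()
    for _ in range(20): s=d/(1+k*(s@s))
    return np.array([s[0],-s[1],-1.])
def world(c,u,v,z=None,plane=None):
    """plane: world height to intersect, else depth map"""
    T=np.linalg.inv(np.array(c["world_to_cam"]));r=ray(c,u,v)
    o=T[:3,3];d=T[:3,:3]@r
    if plane is not None: return o+d*(plane-o[2])/d[2]
    if z is None: z=c["z_map"][int(round(v)),int(round(u))]
    return o+d*z
def cloud(c):
    K=np.array(c["camera_matrix"]);k=c["k1"];h,w=c["z_map"].shape
    u,v=np.meshgrid(np.arange(w),np.arange(h));a=(u-K[0,2])/K[0,0];b=(v-K[1,2])/K[1,1]
    x,y=a.copy(),b.copy()
    for _ in range(20):
        f=1+k*(x*x+y*y);x,y=a/f,b/f
    z=c["z_map"];P=np.stack([x*z,-y*z,-z],-1)
    T=np.linalg.inv(np.array(c["world_to_cam"]))
    W=P@T[:3,:3].T+T[:3,3];W[z==0]=np.nan
    return W
E
python3 - <<'E'
from h import *
for n in("top","side"):
    c=cam(n);save(c,f"pics/{n}0.png");np.save(f"{n}0.npy",cloud(c))
    print(n,np.linalg.inv(np.array(c["world_to_cam"])).round(2).tolist())
    for t in["rack","rack_hinge","bin_left_handle","bin_middle_handle","bin_right_handle","lock_lever_knob","tray","dowel0","bracket0","batten","strip","level","screwdriver","bowl"]:
        for r in env.recognise(n,t)[:5]:
            u,v=r["location"]
            print(t,round(r["score"],2),[round(u),round(v)],world(c,min(u,639),min(v,399)).round())
print(env.state())
E
```

```text
pics
top [[-0.01, 0.99, -0.11, 254.31], [-1.0, -0.01, 0.01, 128.78], [0.01, 0.11, 0.99, 1675.76], [0.0, 0.0, 0.0, 1.0]]
rack 0.61 [417, 113] [ 665. -224.  223.]
rack_hinge 0.93 [418, 114] [ 663. -225.  225.]
bin_left_handle 0.69 [364, 132] [634. -82. 122.]
bin_left_handle 0.28 [462, 168] [ 520. -386.  117.]
bin_middle_handle 0.71 [410, 153] [ 584. -240.   48.]
bin_middle_handle 0.24 [282, 190] [468. 176.  37.]
bin_right_handle 0.88 [460, 165] [ 527. -368.  145.]
bin_right_handle 0.23 [247, 194] [460. 290.  -0.]
bin_right_handle 0.22 [209, 196] [449. 410.  33.]
dowel0 0.86 [138, 204] [424. 638.  28.]
dowel0 0.81 [283, 190] [469. 172.  30.]
dowel0 0.51 [208, 194] [457. 414.  32.]
bracket0 0.71 [208, 193] [457. 413.  35.]
bracket0 0.54 [243, 174] [523. 302.   9.]
batten 0.54 [251, 217] [379. 274.  30.]
strip 0.61 [268, 207] [414. 222.  15.]
strip 0.6 [242, 283] [170. 305.  11.]
strip 0.58 [362, 132] [636. -76. 114.]
strip 0.39 [410, 149] [ 595. -241.   49.]
level 0.78 [428, 225] [ 353. -300.   17.]
level 0.51 [417, 113] [ 667. -225.  224.]
level 0.24 [244, 194] [459. 298.   8.]
screwdri
[... 1063 characters left out ...]
owl 0.22 [436, 304] [ 484. -403.  198.]
{'t': 1.5, 'joints': array([-1.39459499e+00,  4.90889645e-01,  1.55889126e+00,  8.92579576e-06,
        1.09163358e+00, -1.05613806e-01]), 'qvel': array([0.0006513 , 0.0014564 , 0.00069712, 0.00063861, 0.00039199,
       0.00032244]), 'tau': array([ 3.78866564e-03, -6.12464404e+01, -2.58423615e+01,  6.94281003e-02,
        4.46731376e-02, -1.24809961e-05]), 'eef_pos': array([ 173.83187999, -600.36649162,  292.27039543]), 'tcp_rot': array([3.14141464e+00, 1.09047549e-05, 2.81811030e-01]), 'ft_force': array([ 0.5969237 ,  0.21904065, -0.29829084]), 'moment': array([-0.0032709 ,  0.03143663,  0.04854747]), 'grip_force': 0.0, 'opening': 1.0009751650118242}
```

View pics/top0.png

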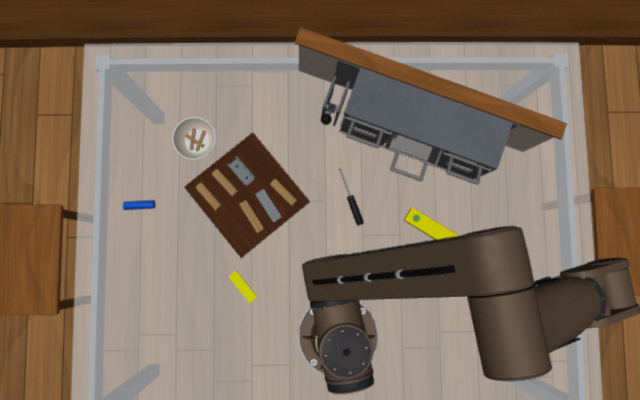

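View pics/side0.png

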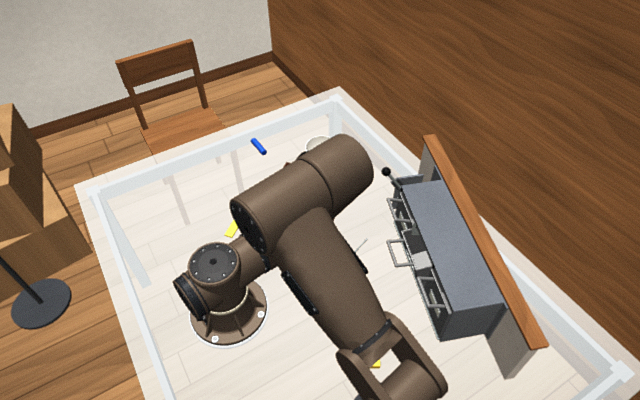

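The top view shows the tray at about (247,195), with one bracket at (240,170), the strip at (268,206) and four wooden pieces. The rack runs diagonally at upper right, with the middle bin ajar at (410,155) and the knob at (326,118). I'll zoom in and fit geometry.

```bash
python3 - <<'E'
from h import *
c=cam("top")
a=cv2.resize(c["color"][125:265,175:320,::-1],None,fx=4,fy=4,interpolation=cv2.INTER_CUBIC)
cv2.imwrite("pics/tray.png",a)
b=cv2.resize(c["color"][25:190,290:510,::-1],None,fx=3.6,fy=3.6,interpolation=cv2.INTER_CUBIC)
cv2.imwrite("pics/rack.png",b)
W=np.load("top0.npy")
# tops of things in tray
m=(W[...,2]>12)&(W[...,2]<45);mm=np.zeros(m.shape,np.uint8);mm[130:262,180:315]=m[130:262,180:315]
n,l,s,ce=cv2.connectedComponentsWithStats(mm,connectivity=4)
for i in range(1,n):
    if s[i,4]<40: continue
    P=W[l==i];(cx,cy),(w,h),an=cv2.minAreaRect(P[:,:2].astype(np.float32))
    x=P[:,:2]-P[:,:2].mean(0);ev,V=np.linalg.eigh(x.T@x)
    print(ce[i].round(),np.round([cx,cy,w,h]),"yaw",round(np.degrees(np.arctan2(V[1,1],V[0,1]))%180,1),"z med/90/",np.percentile(P[:,2],[50,95]).round(1))
# wide flat surfaces
R=W[30:180,290:520].reshape(-1,3);R=R[R[:,0]>400]
for lo,hi in((215,235),(240,260)):
    P=R[(R[:,2]>lo)&(R[:,2]<hi)]
    r=cv2.minAreaRect(P[:,:2].astype(np.float32));print(lo,len(P),np.median(P[:,2]).round(1),np.round(cv2.boxPoints(r)).tolist(),r)
# tray wood incl floor
E
```

```text
[196. 142.] [625. 453.  92. 113.] yaw 98.0 z med/90/ [24.5 40.5]
[243. 164.] [548. 300.  79.  11.] yaw 40.8 z med/90/ [34.5 44.5]
[225. 182.] [497. 361. 102.  32.] yaw 42.7 z med/90/ [29.6 37.6]
[283. 191.] [465. 169. 100.  31.] yaw 44.7 z med/90/ [31.  37.5]
[208. 196.] [454. 414. 105.  30.] yaw 42.0 z med/90/ [29.7 38. ]
[267. 201.] [430. 224.  94.  32.] yaw 37.3 z med/90/ [15.4 21. ]
[251. 216.] [387. 275. 115.  26.] yaw 32.4 z med/90/ [31.2 38.2]
215 8114 225.4 [[440.0, -447.0], [635.0, -521.0], [844.0, 34.0], [649.0, 108.0]] ((641.8405151367188, -206.44821166992188), (593.5031127929688, 208.40811157226562), 69.3206787109375)
240 4102 249.3 [[441.0, -444.0], [677.0, -532.0], [920.0, 114.0], [684.0, 203.0]] ((680.3923950195312, -164.561279296875), (690.699462890625, 252.37548828125), 69.42782592773438)
```

View pics/tray.png

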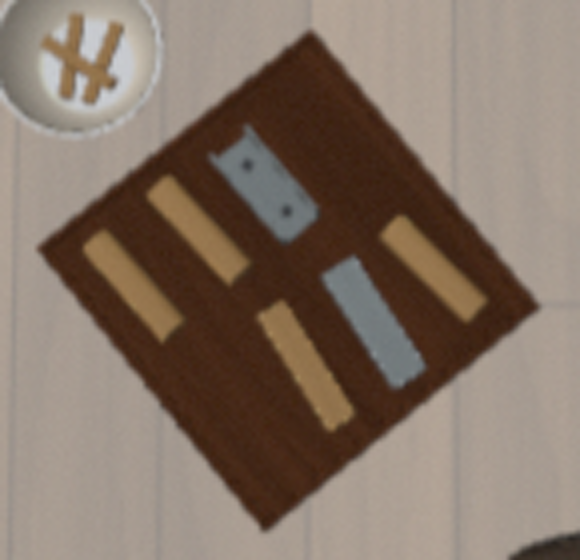

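View pics/rack.png

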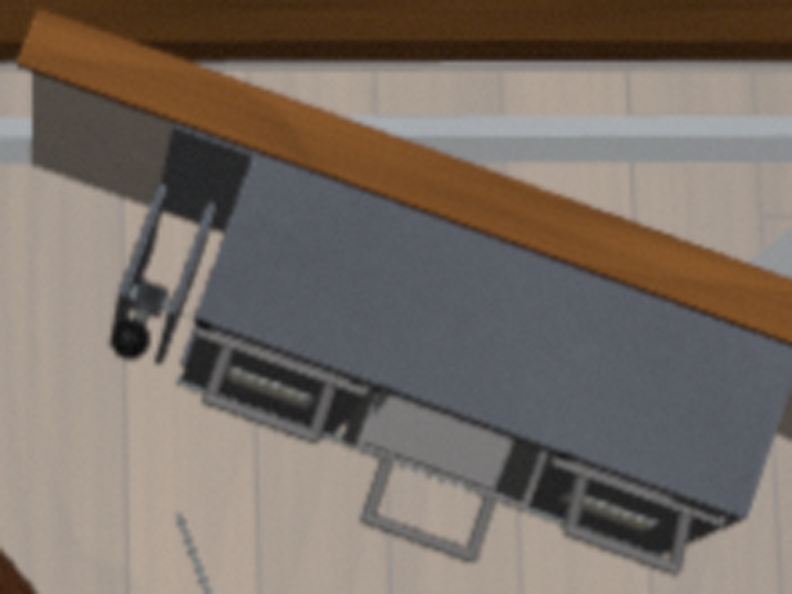

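Zoomed views: the three dowels are round-shaded, at tray crop (130,287), (198,230) and (433,268). The batten is the long crisp one at (305,367), the strip is at (375,323) and the bracket at (263,185). In the rack crop the handle bars are at (260,418), (420,540) and (621,547), and the knob is at (130,338). Next I fit the rack pose.

```bash
cat >> h.py <<'E'
def proj(c,p):
    T=np.array(c["world_to_cam"]);q=T[:3,:3]@np.array(p)+T[:3,3]
    s=np.array([q[0]/-q[2],-q[1]/-q[2]]);s=s*(1+c["k1"]*(s@s));K=np.array(c["camera_matrix"])
    return np.array([K[0,0]*s[0]+K[0,2],K[1,1]*s[1]+K[1,2]])
E
python3 - <<'E'
from h import *
from scipy.optimize import least_squares
c=cam("top");s=cam("side")
px=lambda a,b:(290+(a+.5)/3.6-.5,25+(b+.5)/3.6-.5)
obs=[((4,None,225),None)]
pts={"hl":((-50,155,205),px(260,418)),"hr":((-50,-155,205),px(621,547)),"knob":((-41,275,260),px(130,338))}
rail=[px(205,320),px(740,518)]
def Tr(p,q):
    x,y,a=p;return np.array([x+np.cos(a)*q[0]-np.sin(a)*q[1],y+np.sin(a)*q[0]+np.cos(a)*q[1],q[2]])
RW=[world(c,*r,plane=225) for r in rail]
PW={k:world(c,*v[1],plane=v[0][2]) for k,v in pts.items()}
def f(p):
    r=[]
    for k in("hl","hr","knob"): r+=list((Tr(p,pts[k][0])-PW[k])[:2])
    a=p[2]
    for w in RW: r.append(((w[0]-p[0])*np.cos(a)+(w[1]-p[1])*np.sin(a))-4)
    return r
o=least_squares(f,[640,-200,-.36]);p=o.x;print(p,np.round(o.fun,1))
a=p[2]
for w in RW: print("rail y",(-(w[0]-p[0])*np.sin(a)+(w[1]-p[1])*np.cos(a)))
# middle tilt
m=px(420,540)
for th in np.arange(.1,.42,.04):
    r=np.hypot(50,170);al=np.arctan2(170,-50)+th
    q=(r*np.cos(al),0,35+r*np.sin(al));print(round(th,2),(proj(c,Tr(p,q))-m).round(1),Tr(p,q).round())
print("side proj",[ (k,proj(s,Tr(p,v[0])).round(1).tolist()) for k,v in pts.items()])
np.save("rack.npy",p)
E
```

```text
[ 5.81033079e+02 -2.27216764e+02 -3.63059447e-01] [ 0.8 -0.4 -1.8  0.4 -0.1  0.5  0.2 -1.4]
rail y 224.52175044227562
rail y -232.3158293506633
0.1 [  3.4 -10.2] [ 519. -204.  199.]
0.14 [ 2.4 -8. ] [ 513. -201.  196.]
0.18 [ 1.5 -5.8] [ 507. -199.  193.]
0.22 [ 0.5 -3.6] [ 501. -197.  190.]
0.26 [-0.4 -1.5] [ 495. -195.  186.]
0.3 [-1.3  0.6] [ 489. -192.  183.]
0.34 [-2.2  2.6] [ 484. -190.  179.]
0.38 [-3.2  4.6] [ 479. -188.  174.]
side proj [('hl', [392.2, 208.1]), ('hr', [423.6, 290.6]), ('knob', [386.4, 170.4])]
```

Request:
{"api": "jog_arm", "payload": {"motion": [[0,0,-10.6,0,0,0,30],[0,0,-10.6,0,0,0,30],[0,0,-10.6,0,0,0,30],[0,0,-10.6,0,0,0,30],[0,0,-10.6,0,0,0,30],[0,0,0,50,0,0,30],[0,0,0,50,0,0,30],[0,0,0,50,0,0,30],[0,0,0,50,0,0,30],[0,0,0,50,0,0,30]]}}

```text
t: 2.9
eef_pos: [263.2, -365.2, 292.4]
tcp_rot: [3.141, 0.0, 1.207]
ft_force: [0.5, -1.3, 0.1]
opening: 0.316
grip_force: 0.0
```

```bash
cat >> h.py <<'E'
def rk():
    "TCP in rack frame, yaw error to rack y (deg)"
    p=np.load("rack.npy");s=env.state();e=s["eef_pos"];d=e[:2]-p[:2];a=p[2]
    print("t",round(s["t"],2),"rack xyz",np.round([d[0]*np.cos(a)+d[1]*np.sin(a),-d[0]*np.sin(a)+d[1]*np.cos(a),e[2]],1),
     "rpy",np.degrees(s["tcp_rot"]).round(1),"dyaw",np.degrees(s["tcp_rot"][2]-a-np.pi/2).round(2),"F",s["ft_force"].round(1),"op",round(s["opening"],2),"world",e.round(1))
E
python3 -c "
from h import *
rk()"
```

```text
t 2.9 rack xyz [-248.1 -241.9  292.4] rpy [180.    0.   69.1] dyaw -0.07 F [ 0.5 -1.3  0.1] op 0.32 world [ 263.2 -365.2  292.4]
```

Request:
{"api": "jog_arm", "payload": {"motion": [[0,0,0,48,30,0,30],[0,0,0,48,30,0,30],[0,0,0,48,30,0,30],[0,0,0,49,30,0,30],[0,0,0,49,31,0,30],[0,0,0,0,0,0,30],[0,0,0,0,0,20,30],[0,0,0,0,0,20,30],[0,0,0,0,0,10,30],[0,0,0,0,0,0,30]]}}

```text
t: 4.15
eef_pos: [489.7, -194.7, 242.0]
tcp_rot: [-3.141, -0.0, 1.206]
ft_force: [1.3, 0.1, 0.1]
opening: 0.316
grip_force: 0.0
```

```bash
python3 -c "
from h import *
rk()
c=cam('top');save(c,'pics/mid1.png',(330,80,500,200),4)"
```

```text
t 4.15 rack xyz [-96.9  -2.1 242. ] rpy [-179.9   -0.    69.1] dyaw -0.09 F [1.3 0.1 0.1] op 0.32 world [ 489.7 -194.7  242. ]
```

View pics/mid1.png

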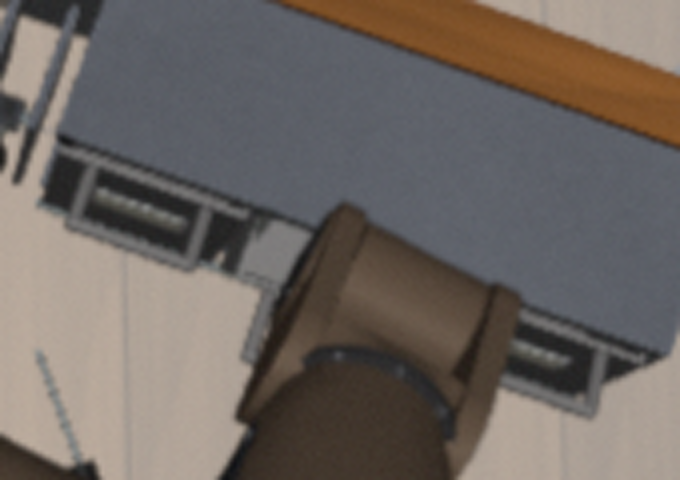

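The arm hides the bar in this view, but there is no contact force, so the straddle should be right. I'll push the bin home along the arc.

Request:
{"api": "jog_arm", "payload": {"motion": [[0,0,0,0,12,-6,30],[0,0,0,0,12,-6,30],[0,0,0,0,12,-5,30],[0,0,0,0,12,-3,30],[0,0,0,0,6,-1,30],[0,0,0,0,3,0,30],[0,0,0,0,2,0,30],[0,0,0,0,0,0,30]]}}

```text
t: 5.2
eef_pos: [542.4, -214.2, 262.9]
tcp_rot: [-3.132, -0.0, 1.207]
ft_force: [-20.6, 5.8, 12.3]
opening: 0.317
grip_force: 11.1
```

```bash
python3 -c "
from h import *
rk()"
```

```text
t 5.2 rack xyz [-40.8  -1.6 262.9] rpy [-179.5   -0.    69.2] dyaw -0.03 F [-20.6   5.8  12.3] op 0.32 world [ 542.4 -214.2  262.9]
```

Request:
{"api": "jog_arm", "payload": {"motion": [[0,0,0,0,-9,0,30],[0,0,0,0,0,-25,30],[0,0,0,0,0,-25,30],[0,0,0,40,0,0,30],[0,0,0,40,0,0,30],[0,0,0,40,0,0,30],[0,0,0,36,0,0,30],[0,0,0,0,0,25,30],[0,0,0,0,0,24,30],[0,0,0,0,0,0,30]]}}

```text
t: 6.45
eef_pos: [592.1, -66.2, 262.7]
tcp_rot: [-3.139, 0.0, 1.207]
ft_force: [-0.1, -0.2, 0.2]
opening: 0.317
grip_force: 0.0
```

```bash
python3 -c "
from h import *
rk()
c=cam('side');save(c,'pics/s1.png',(340,140,520,320),3);c=cam('top');save(c,'pics/t1.png',(310,80,510,200),3)
a=cv2.imread('pics/s1.png');b=cv2.imread('pics/t1.png');cv2.imwrite('pics/st1.png',np.hstack([cv2.resize(a,(400,400)),cv2.resize(b,(400,240)) if 0 else cv2.copyMakeBorder(cv2.resize(b,(400,240)),0,160,0,0,0)]))"
```

```text
t 6.45 rack xyz [-46.9 154.4 262.7] rpy [-179.8    0.    69.2] dyaw -0.04 F [-0.1 -0.2  0.2] op 0.32 world [592.1 -66.2 262.7]
```

View pics/st1.png

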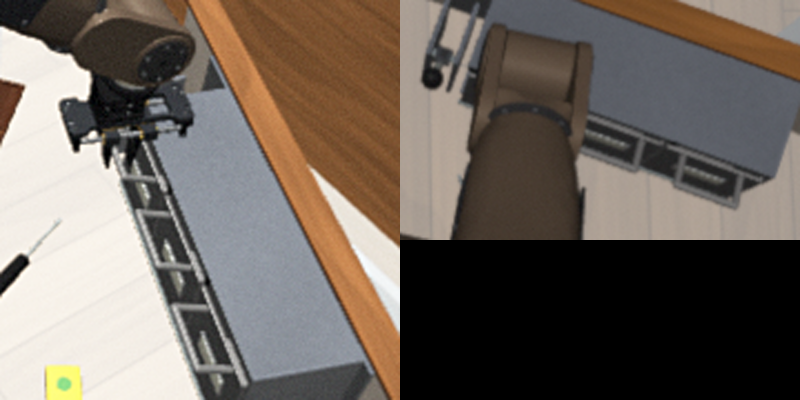

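The picture shows the middle handle lined up with the right one, so it is home, and the fingers straddling the left bar at (125,150). Now I pull the left bin out.

Request:
{"api": "jog_arm", "payload": {"motion": [[0,0,0,0,-12,-1,30],[0,0,0,0,-13.5,5,30],[0,0,0,0,-13.5,6,30],[0,0,0,0,-13.5,7,30],[0,0,0,0,-12,8,30],[0,0,0,0,-12,9,30],[0,0,0,0,-11,10,30],[0,0,0,0,-10,11,30],[0,0,0,0,-9,12,30],[0,0,0,0,-9,12,30]]}}

```text
t: 7.8
eef_pos: [484.1, -25.1, 184.5]
tcp_rot: [3.141, 0.0, 1.207]
ft_force: [8.0, -4.0, -2.5]
opening: 0.315
grip_force: 4.2
```

Request:
{"api": "jog_arm", "payload": {"motion": [[0,0,0,0,-2,2,30],[0,0,0,0,0,0,30]]}}

```text
t: 8.05
eef_pos: [482.7, -24.6, 182.4]
tcp_rot: [3.141, 0.0, 1.207]
ft_force: [4.9, -2.7, -6.2]
opening: 0.317
grip_force: 3.5
```

```bash
python3 -c "
from h import *
rk()"
```

```text
t 8.05 rack xyz [-163.8  154.5  182.4] rpy [179.9   0.   69.1] dyaw -0.05 F [ 4.9 -2.7 -6.2] op 0.32 world [482.7 -24.6 182.4]
```

Request:
{"api": "jog_arm", "payload": {"motion": [[0,0,0,0,7,0,40],[0,0,0,0,0,-40,46],[0,0,0,0,0,-40,46],[0,0,0,0,0,-40,46]]}}

```text
t: 8.55
eef_pos: [488.7, -26.9, 304.0]
tcp_rot: [-3.14, 0.0, 1.207]
ft_force: [0.9, 0.2, -0.8]
opening: 0.481
grip_force: 0.0
```

```bash
cat >> h.py <<'E'
def parts(c,box=(180,130,315,262),zr=(12,45)):
    W=cloud(c);m=(W[...,2]>zr[0])&(W[...,2]<zr[1]);mm=np.zeros(m.shape,np.uint8);a,b,d,e=box;mm[b:e,a:d]=m[b:e,a:d]
    n,l,s,ce=cv2.connectedComponentsWithStats(mm,connectivity=4);out=[]
    for i in range(1,n):
        if s[i,4]<60: continue
        P=W[l==i];r=cv2.minAreaRect(P[:,:2].astype(np.float32));x=P[:,:2]-P[:,:2].mean(0);ev,V=np.linalg.eigh(x.T@x)
        out.append((ce[i],np.array(r[0]),r[1],np.degrees(np.arctan2(V[1,1],V[0,1]))%180,np.percentile(P[:,2],[50,90])))
        print("px",ce[i].round(),"xy",np.round(r[0],1),"mean",P[:,:2].mean(0).round(1),"size",np.round(sorted(r[1])),"yaw",round(out[-1][3],1),"z",out[-1][4].round(1),"col",c["color"][l==i].mean(0).round())
    return out
def grey(c,box=(180,130,315,262)):
    a,b,d,e=box;hsv=cv2.cvtColor(c["color"],cv2.COLOR_RGB2HSV);m=((hsv[...,1]<60)&(hsv[...,2]>70)).astype(np.uint8);k=np.zeros_like(m);k[b:e,a:d]=m[b:e,a:d]
    n,l,s,ce=cv2.connectedComponentsWithStats(k,connectivity=4)
    for i in range(1,n):
        if not 100<s[i,4]<1200: continue
        v,u=np.nonzero(l==i)
        for pl in(9,37):
            P=np.array([world(c,x,y,plane=pl)[:2] for x,y in zip(u,v)],np.float32);r=cv2.minAreaRect(P)
            x=P-P.mean(0);ev,V=np.linalg.eigh(x.T@x)
            print("grey px",ce[i].round(),"plane",pl,"xy",np.round(r[0],1),"size",np.round(sorted(r[1])),"yaw",round(np.degrees(np.arctan2(V[1,1],V[0,1]))%180,1))
E
python3 -c "
from h import *
rk()
c=cam('top');s=cam('side');P=parts(c);grey(c)
W=cloud(s)
for r in env.recognise('side','dowel0')+env.recognise('side','batten')+env.recognise('side','bracket0'):
    u,v=r['location'];print(round(r['score'],2),np.round([u,v]),W[int(v),int(u)].round(),world(s,u,v,plane=19).round())
save(s,'pics/s2.png',(200,100,500,300),2.6)
"
```

```text
t 8.55 rack xyz [-157.5  154.4  304. ] rpy [-179.9    0.    69.1] dyaw -0.05 F [ 0.9  0.2 -0.8] op 0.48 world [488.7 -26.9 304. ]
px [195. 142.] xy [624.5 453.8] mean [627.8 458.9] size [ 94. 113.] yaw 98.7 z [24.6 36.6] col [156. 141. 122.]
px [224. 182.] xy [499.5 364. ] mean [496.2 360.5] size [ 28. 110.] yaw 42.7 z [30.5 36. ] col [136. 105.  69.]
px [283. 191.] xy [463.3 170.7] mean [462.6 171.2] size [ 30. 100.] yaw 44.9 z [30.3 36.5] col [139. 108.  71.]
px [208. 196.] xy [451.1 413.6] mean [450.8 412. ] size [ 30. 100.] yaw 42.2 z [30.1 35.7] col [136. 105.  69.]
px [265. 200.] xy [437.9 230.9] mean [436.5 229.9] size [31. 73.] yaw 43.4 z [15.2 18.7] col [116. 122. 124.]
px [251. 216.] xy [385.5 273.7] mean [384.8 273.2] size [ 28. 116.] yaw 32.5 z [31.2 35.6] col [141. 110.  73.]
grey px [241. 171.] plane 9 xy [534.  309.7] size [43. 98.] yaw 40.3
grey px [241. 171.] plane 37 xy [529.3 306.7] size [42. 96.] yaw 40.3
grey px [268. 205.] plane 9 xy [420.5 221.3] size [ 36. 112.] yaw 32.4
grey px [268. 205.] plane 37 xy [417.7 219.7] size [ 35. 110.] yaw 32.4
0.74 [321. 212.] [454. 174.  29.] [459. 176.  19.]
0.68 [306. 182.] [487. 344.  22.] [489. 341.  19.]
0.63 [289. 174.] [446. 401.  35.] [452. 412.  19.]
0.55 [257. 147.] [413. 631.  25.] [414. 633.  19.]
0.75 [289. 204.] [369. 269.  28.] [374. 275.  19.]
0.63 [288. 174.] [439. 405.  35.] [448. 417.  19.]
0.65 [318. 182.] [536. 332.   6.] [530. 316.  19.]
0.53 [304. 214.] [402. 204.  19.] [402. 201.  19.]
```

View pics/s2.png

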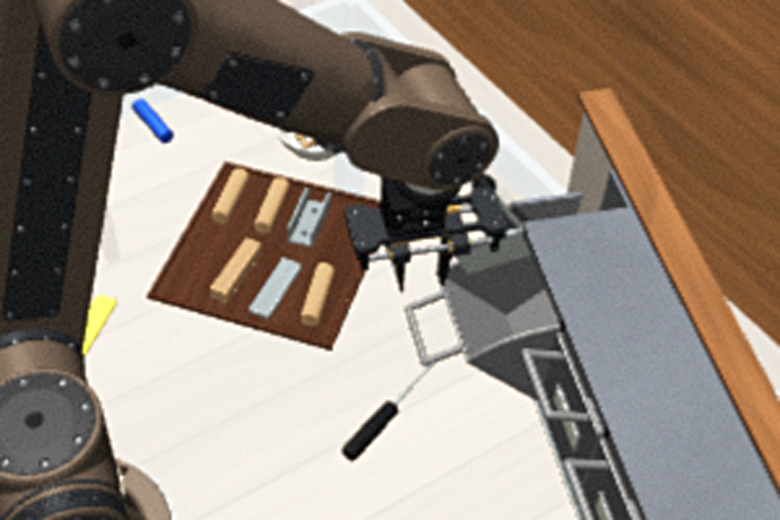

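The left bin is fully out with its mouth clear, and both views agree on the three dowels within a few mm. I'll take the nearest first, dowel A at (462,171).

Request:
{"api": "jog_arm", "payload": {"motion": [[0,0,8.1,0,0,0,50],[0,0,8.1,0,0,0,50],[0,0,8.1,0,0,0,50],[0,0,0,30,-40,30,50],[0,0,0,30,-40,30,50],[0,0,0,30,-40,30,50],[0,0,0,31,-39,30,50],[0,0,0,0,0,0,50]]}}

```text
t: 9.8
eef_pos: [460.8, 173.2, 180.0]
tcp_rot: [-3.138, 0.005, 0.787]
ft_force: [-0.1, 0.2, -0.8]
opening: 0.528
grip_force: 0.0
```

```bash
cat >> h.py <<'E'
def plan(x,y,z,yaw):
    s=env.state();e=s["eef_pos"];a=np.radians(yaw);d=np.array([x,y,z])-e
    dy=(yaw-np.degrees(s["tcp_rot"][2])+180)%360-180
    print("wz",-dy.round(1),"tx",(d[0]*np.cos(a)+d[1]*np.sin(a)).round(1),"ty",(d[0]*np.sin(a)-d[1]*np.cos(a)).round(1),"tz",-d[2].round(1),"t",s["t"],"op",round(s["opening"],3),"F",s["ft_force"].round(1))
def drop(ry,rx=-48,z=245):
    p=np.load("rack.npy");a=p[2];plan(p[0]+np.cos(a)*rx-np.sin(a)*ry,p[1]+np.sin(a)*rx+np.cos(a)*ry,z,np.degrees(a)+90)
E
python3 -c "
from h import *
plan(462.5,171,86,44.9)
parts(cam('top'))"
```

```text
wz 0.2 tx -0.3 ty 2.7 tz 94.0 t 9.8 op 0.528 F [-0.1  0.2 -0.8]
px [195. 142.] xy [623.3 453.5] mean [627.9 458.3] size [ 96. 114.] yaw 98.5 z [24.1 37.2] col [153. 139. 121.]
px [225. 182.] xy [496.6 360.5] mean [495.6 359.9] size [ 28. 102.] yaw 43.1 z [30.6 36.2] col [133. 103.  67.]
px [208. 196.] xy [450.6 414.4] mean [450.8 412.2] size [ 30. 101.] yaw 41.9 z [30.8 36.8] col [134. 104.  67.]
px [251. 215.] xy [385.3 272.9] mean [387.4 275.5] size [ 30. 109.] yaw 30.1 z [31.6 36.9] col [138. 108.  72.]
```

Request:
{"api": "jog_arm", "payload": {"motion": [[0,0,0,0,1,40,50],[0,0,0,0,0,34,50],[0,0,0,0,0,20,50],[0,0,0,0,0,0,50],[0,0,0,0,0,0,15],[0,0,0,0,0,0,15],[0,0,0,0,0,0,15],[0,0,0,0,0,0,15]]}}

```text
t: 10.85
eef_pos: [463.7, 170.3, 89.9]
tcp_rot: [3.141, -0.001, 0.783]
ft_force: [-0.7, -2.5, 7.2]
opening: 0.29
grip_force: 30.0
```

Request:
{"api": "jog_arm", "payload": {"motion": [[0,0,0,0,0,-30,15],[0,0,0,0,0,-50,15],[0,0,-8.1,0,0,-50,15],[0,0,-8.1,0,0,-50,15],[0,0,-8.1,0,0,0,15],[0,0,0,0,0,0,15]]}}

```text
t: 11.6
eef_pos: [463.2, 170.3, 269.6]
tcp_rot: [3.141, -0.0, 1.206]
ft_force: [0.4, -0.3, -1.6]
opening: 0.289
grip_force: 30.0
```

```bash
python3 -c "
from h import *
drop(155)"
```

```text
wz -0.1 tx -174.8 ty 203.4 tz 24.6 t 11.6 op 0.289 F [ 0.4 -0.3 -1.6]
```

Request:
{"api": "jog_arm", "payload": {"motion": [[0,0,0,-35,41,0,15],[0,0,0,-35,41,0,15],[0,0,0,-35,41,0,15],[0,0,0,-35,41,0,15],[0,0,0,-35,39,0,15],[0,0,0,0,0,15,15],[0,0,0,0,0,10,15],[0,0,0,0,0,0,15]]}}

```text
t: 12.6
eef_pos: [590.2, -64.4, 243.2]
tcp_rot: [-3.139, 0.0, 1.207]
ft_force: [-0.6, 0.8, -0.6]
opening: 0.294
grip_force: 29.0
```

```bash
python3 -c "
from h import *
drop(155)"
```

```text
wz -0.0 tx -0.4 ty 1.2 tz -1.8 t 12.6 op 0.294 F [-0.6  0.8 -0.6]
```

Request:
{"api": "jog_arm", "payload": {"motion": [[0,0,0,0,0,0,46],[0,0,0,0,0,0,46],[0,0,0,0,0,0,46],[0,0,0,0,0,-30,46],[0,0,0,40,-40,0,46],[0,0,0,40,-40,0,46],[0,0,0,40,-30,0,46],[0,0,8.7,40,-30,0,46],[0,0,8.7,0,0,0,46],[0,0,8.8,0,0,0,46]]}}

```text
t: 13.85
eef_pos: [516.3, 134.7, 274.4]
tcp_rot: [-3.141, 0.001, 0.746]
ft_force: [-0.0, 0.1, -0.0]
opening: 0.484
grip_force: 0.0
```

```bash
python3 -c "
from h import *
c=cam('top');parts(c);grey(c);plan(496.5,361,86,42.9)
s=cam('side');a=cv2.resize(c['color'][90:180,320:430,::-1],(400,327));b=cv2.resize(s['color'][140:260,330:450,::-1],(380,380));cv2.imwrite('pics/b1.png',np.hstack([cv2.copyMakeBorder(a,0,53,0,0,0),b]))"
```

```text
px [195. 142.] xy [622.7 453.5] mean [627.6 459.1] size [ 96. 114.] yaw 101.2 z [24.1 37.4] col [156. 142. 123.]
px [225. 182.] xy [497.3 361.2] mean [495.9 360.3] size [ 28. 103.] yaw 43.0 z [30.6 36.5] col [136. 106.  69.]
px [208. 196.] xy [450.2 416.3] mean [450.5 412.3] size [ 34. 108.] yaw 41.9 z [29.5 35.3] col [135. 105.  68.]
px [265. 201.] xy [433.6 228.1] mean [434.9 228.9] size [31. 39.] yaw 179.5 z [15.4 19.4] col [116. 122. 124.]
px [251. 216.] xy [386.9 274.2] mean [385.4 273.2] size [ 26. 113.] yaw 32.1 z [31.6 36.7] col [140. 110.  73.]
grey px [241. 171.] plane 9 xy [534.1 309.8] size [43. 98.] yaw 40.4
grey px [241. 171.] plane 37 xy [529.4 306.7] size [43. 96.] yaw 40.4
grey px [266. 203.] plane 9 xy [421.1 222. ] size [ 34. 111.] yaw 26.5
grey px [266. 203.] plane 37 xy [418.3 220.4] size [ 34. 109.] yaw 26.5
grey px [265. 247.] plane 9 xy [274.1 230.7] size [ 63. 128.] yaw 117.9
grey px [265. 247.] plane 37 xy [273.8 229. ] size [ 62. 126.] yaw 117.9
wz -0.6 tx 139.6 ty -179.6 tz 188.4 t 13.9 op 0.485 F [ 0.  -1.6  0.4]
```

View pics/b1.png

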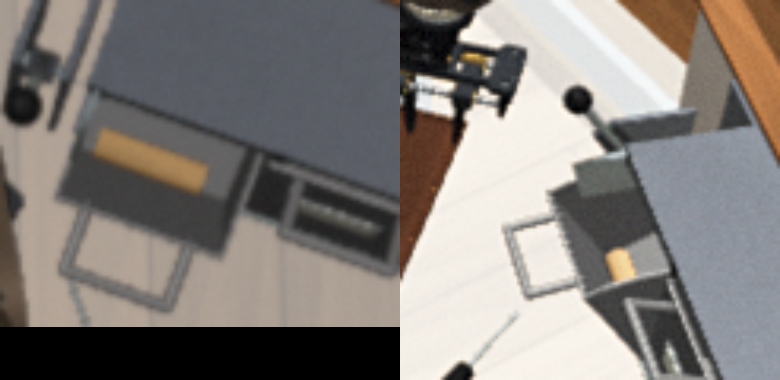

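Dowel A lies in the left bin in both crops, at (150,160) in the top view. Next is dowel B.

Request:
{"api": "jog_arm", "payload": {"motion": [[0,0,0,35,-45,30,46],[0,0,0,35,-45,30,46],[0,0,0,35,-45,30,46],[0,0,0,34,-45,20,46],[0,0,0,0,0,0,46],[0,0,0,0,0,0,46]]}}

```text
t: 14.7
eef_pos: [496.4, 354.9, 166.9]
tcp_rot: [3.142, 0.001, 0.752]
ft_force: [-0.4, -0.6, 0.6]
opening: 0.485
grip_force: 0.0
```

```bash
python3 -c "
from h import *
plan(496.5,361,86,42.9)"
```

```text
wz 0.2 tx 4.2 ty -4.4 tz 80.9 t 14.7 op 0.485 F [-0.4 -0.6  0.6]
```

Request:
{"api": "jog_arm", "payload": {"motion": [[0,0,0,4,-4.4,30,46],[0,0,0,0,0,30,46],[0,0,0,0,0,21,46],[0,0,0,0,0,0,46],[0,0,0,0,0,0,15],[0,0,0,0,0,0,15],[0,0,0,0,0,0,15],[0,0,0,0,0,-30,15],[0,0,0,0,0,-50,15],[0,0,0,0,0,-50,15]]}}

```text
t: 15.95
eef_pos: [496.2, 361.1, 217.4]
tcp_rot: [-3.142, 0.0, 0.75]
ft_force: [-0.1, 1.3, -0.8]
opening: 0.29
grip_force: 30.0
```

Request:
{"api": "jog_arm", "payload": {"motion": [[0,0,-8.7,0,0,-50,15],[0,0,-8.7,0,0,0,15],[0,0,-8.8,0,0,0,15],[0,0,0,0,0,0,15]]}}

```text
t: 16.45
eef_pos: [496.3, 361.2, 266.2]
tcp_rot: [3.141, -0.0, 1.206]
ft_force: [0.7, -0.6, -0.3]
opening: 0.286
grip_force: 30.0
```

```bash
python3 -c "
from h import *
drop(155)"
```

```text
wz -0.1 tx -365.0 ty 240.2 tz 21.2 t 16.45 op 0.286 F [ 0.7 -0.6 -0.3]
```

Request:
{"api": "jog_arm", "payload": {"motion": [[0,0,0,-52,10,0,15],[0,0,0,-52,10,0,15],[0,0,0,-52,10,0,15],[0,0,0,-52,10,0,15],[0,0,0,-52,15,0,15],[0,0,0,-52,20,0,15],[0,0,0,-43,40,0,15],[0,0,0,-10,45,0,15],[0,0,0,0,45,5,15],[0,0,0,0,36,15,15]]}}

```text
t: 17.7
eef_pos: [593.3, -66.7, 246.2]
tcp_rot: [3.14, -0.0, 1.202]
ft_force: [0.5, -0.3, -1.0]
opening: 0.284
grip_force: 30.0
```

```bash
python3 -c "
from h import *
drop(155)"
```

```text
wz -0.3 tx 0.6 ty -2.5 tz 1.2 t 17.7 op 0.284 F [ 0.5 -0.3 -1. ]
```

Request:
{"api": "jog_arm", "payload": {"motion": [[0,0,0,0,-1,0,46],[0,0,0,0,0,0,46],[0,0,0,0,0,0,46],[0,0,0,0,-20,-30,46],[0,0,0,0,-45,0,46],[0,0,0,20,-45,0,46],[0,0,0,45,-40,0,46],[0,0,0,50,-30,0,46],[0,0,0,50,-30,0,46],[0,0,0,50,-30,0,46]]}}

```text
t: 18.95
eef_pos: [441.9, 222.9, 276.8]
tcp_rot: [3.14, -0.001, 1.206]
ft_force: [0.5, -0.7, 1.1]
opening: 0.476
grip_force: 0.0
```

Request:
{"api": "jog_arm", "payload": {"motion": [[0,0,0,50,-30,0,46],[0,0,9,50,-20,0,46],[0,0,9,0,0,0,46],[0,0,9,0,0,0,46],[0,0,0,0,0,0,46]]}}

```text
t: 19.58
eef_pos: [431.4, 332.4, 276.4]
tcp_rot: [3.141, -0.001, 0.737]
ft_force: [-1.0, -0.3, 0.4]
opening: 0.483
grip_force: 0.0
```

```bash
python3 -c "
from h import *
c=cam('top');s=cam('side');parts(c);plan(450.5,413,86,42)
for n,q in(('top',c),('side',s)):
  for r in env.recognise(n,'dowel0'): 
    u,v=r['location'];print(n,round(r['score'],2),np.round([u,v]),world(q,u,v,plane=24).round(),world(q,u,v).round())"
```

```text
px [195. 142.] xy [624.4 453.5] mean [627.7 457.9] size [ 93. 113.] yaw 100.4 z [24.2 37. ] col [148. 134. 116.]
wz 0.3 tx 68.1 ty -47.5 tz 190.3 t 19.675 op 0.485 F [ 0.1 -0.6 -0.4]
top 0.76 [356. 134.] [651. -68.  24.] [639. -62.  74.]
top 0.75 [368. 127.] [ 676. -109.   24.] [658. -99.  94.]
top 0.75 [139. 203.] [428. 636.  24.] [427. 633.  35.]
top 0.25 [417. 118.] [ 704. -273.   24.] [ 650. -224.  225.]
side 0.5 [259. 151.] [407. 600.  24.] [408. 604.  20.]
```

Request:
{"api": "jog_arm", "payload": {"motion": [[0,0,0,23,-16,40,60],[0,0,0,23,-16,40,60],[0,0,0,22,-15,30,60],[0,0,0,0,0,30,60],[0,0,0,0,0,30,60],[0,0,0,0,0,20,60],[0,0,0,0,0,0,60],[0,0,0,0,0,0,15],[0,0,0,0,0,0,15],[0,0,0,0,0,0,15]]}}

```text
t: 21.02
eef_pos: [450.9, 412.8, 86.3]
tcp_rot: [3.141, -0.001, 0.736]
ft_force: [-0.5, 0.1, -1.1]
opening: 0.375
grip_force: 0.0
```

Request:
{"api": "jog_arm", "payload": {"motion": [[0,0,0,0,0,0,15],[0,0,0,0,0,-30,15],[0,0,0,0,0,-50,15],[0,0,-9,0,0,-50,15],[0,0,-9,0,0,-50,15],[0,0,-9,0,0,0,15],[0,0,0,0,0,0,15]]}}

```text
t: 21.9
eef_pos: [450.6, 412.7, 266.2]
tcp_rot: [3.141, -0.0, 1.206]
ft_force: [-0.5, -0.3, -0.6]
opening: 0.288
grip_force: 30.0
```

```bash
python3 -c "
from h import *
drop(155)"
```

```text
wz -0.1 tx -396.9 ty 301.1 tz 21.2 t 21.9 op 0.288 F [-0.5 -0.3 -0.6]
```

Request:
{"api": "jog_arm", "payload": {"motion": [[0,0,0,-55,20,0,15],[0,0,0,-55,20,0,15],[0,0,0,-55,20,0,15],[0,0,0,-55,20,0,15],[0,0,0,-55,20,0,15],[0,0,0,-55,20,0,15],[0,0,0,-45,35,0,15],[0,0,0,-22,45,0,15],[0,0,0,0,45,5,15],[0,0,0,0,35,15,15]]}}

```text
t: 23.15
eef_pos: [571.2, -58.5, 247.0]
tcp_rot: [-3.138, 0.0, 1.201]
ft_force: [-25.2, 9.4, 59.6]
opening: 0.347
grip_force: 35.4
```

```bash
python3 -c "
from h import *
drop(155)"
```

```text
wz -0.4 tx 0.8 ty 21.1 tz 2.0 t 23.15 op 0.347 F [-25.2   9.4  59.6]
```

Something blocked the dowel short of the mouth. I'll lift and look.

Request:
{"api": "jog_arm", "payload": {"motion": [[0,0,0,0,0,-10,15],[0,0,0,0,-10,-20,15],[0,0,0,0,-30,-20,15],[0,0,0,0,0,0,15]]}}

```text
t: 23.65
eef_pos: [532.0, -42.8, 297.8]
tcp_rot: [3.14, -0.0, 1.206]
ft_force: [0.1, -0.3, -0.2]
opening: 0.29
grip_force: 30.0
```

```bash
python3 -c "
from h import *
drop(155)
c=cam('top');s=cam('side');a=cv2.resize(c['color'][90:180,320:430,::-1],(400,327));b=cv2.resize(s['color'][140:260,330:450,::-1],(390,390));cv2.imwrite('pics/b2.png',np.hstack([cv2.copyMakeBorder(a,0,63,0,0,0),b]))"
```

```text
wz -0.1 tx -0.0 ty 63.3 tz 52.8 t 23.65 op 0.29 F [ 0.1 -0.3 -0.2]
```

View pics/b2.png

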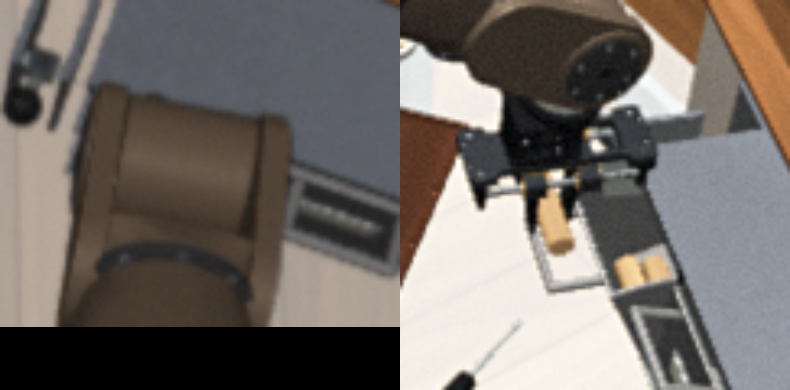

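The side crop shows the dowel still gripped at (560,220), two dowels in the bin at (640,270), and the bin pushed slightly closed. I suspect the held dowel is off-centre along its axis and hit the cheek, so I'll measure it.

```bash
cat >> h.py <<'E'
def rackpts(W):
    p=np.load("rack.npy");a=p[2];d=W[...,:2]-p[:2]
    return np.stack([d[...,0]*np.cos(a)+d[...,1]*np.sin(a),-d[...,0]*np.sin(a)+d[...,1]*np.cos(a),W[...,2]],-1)
E
python3 -c "
from h import *
rk()
s=cam('side');R=rackpts(cloud(s));h=cv2.cvtColor(s['color'],cv2.COLOR_RGB2HSV)
m=(h[...,0]>8)&(h[...,0]<25)&(h[...,1]>80)&(h[...,2]>120)
m[:,:330]=0;m[:140]=0;m[260:]=0;m[:,450:]=0
n,l,st,ce=cv2.connectedComponentsWithStats(m.astype(np.uint8))
for i in range(1,n):
    if st[i,4]<8: continue
    P=R[l==i];print(ce[i].round(),st[i,4],np.nanpercentile(P,[3,50,97],axis=0).round().tolist())
# bar of left handle: grey pixels
k=(abs(R[...,1]-115)<8)&(R[...,2]>60)&(R[...,0]<-60)&(R[...,0]>-200)
P=R[k];print(len(P),P[np.argsort(P[:,0])][::max(1,len(P)//25)].round().tolist())
"
```

```text
t 23.75 rack xyz [-109.8  154.9  296.5] rpy [180.   -0.   69.1] dyaw -0.09 F [ 0.7  0.  -1.8] op 0.28 world [533.4 -43.4 296.5]
[414. 147.] 249 [[351.0, 935.0, -402.0], [389.0, 989.0, -360.0], [411.0, 1090.0, -282.0]]
[441. 156.] 616 [[143.0, 201.0, -209.0], [165.0, 330.0, 247.0], [471.0, 822.0, 252.0]]
[377. 208.] 140 [[-124.0, 104.0, 234.0], [-113.0, 125.0, 251.0], [-99.0, 160.0, 257.0]]
[403. 223.] 116 [[-6.0, 168.0, 56.0], [14.0, 185.0, 73.0], [41.0, 207.0, 85.0]]
383 [[-200.0, 120.0, 328.0], [-196.0, 120.0, 322.0], [-193.0, 111.0, 596.0], [-190.0, 114.0, 597.0], [-187.0, 120.0, 320.0], [-183.0, 109.0, 594.0], [-176.0, 111.0, 573.0], [-171.0, 111.0, 576.0], [-162.0, 122.0, 572.0], [-151.0, 121.0, 388.0], [-145.0, 121.0, 300.0], [-137.0, 118.0, 429.0], [-130.0, 122.0, 320.0], [-125.0, 117.0, 238.0], [-121.0, 117.0, 406.0], [-118.0, 117.0, 406.0], [-115.0, 107.0, 175.0], [-112.0, 118.0, 408.0], [-108.0, 122.0, 253.0], [-105.0, 118.0, 398.0], [-100.0, 122.0, 393.0], [-96.0, 121.0, 319.0], [-89.0, 120.0, 309.0], [-84.0, 120.0, 321.0], [-78.0, 120.0, 320.0], [-65.0, 111.0, 185.0]]
```

```bash
python3 -c "
from h import *
s=cam('side');p=np.load('rack.npy');a=p[2]
def Tr(q): return np.array([p[0]+np.cos(a)*q[0]-np.sin(a)*q[1],p[1]+np.sin(a)*q[0]+np.cos(a)*q[1],q[2]])
for th in np.arange(.3,.8,.05):
    al=np.arctan2(170,-50)+th;r=177.2
    q=(r*np.cos(al),110,35+r*np.sin(al));print(round(th,2),proj(s,Tr(q)).round(1),np.round(q))
im=cv2.resize(s['color'][195:245,350:410,::-1],None,fx=12,fy=12,interpolation=cv2.INTER_CUBIC);cv2.imwrite('pics/b3.png',im)
"
```

```text
0.3 [381.2 225.1] [-98. 110. 183.]
0.35 [378.9 226.4] [-105.  110.  178.]
0.4 [376.7 227.8] [-112.  110.  172.]
0.45 [374.5 229.1] [-119.  110.  166.]
0.5 [372.5 230.6] [-125.  110.  160.]
0.55 [370.5 232. ] [-131.  110.  154.]
0.6 [368.7 233.5] [-137.  110.  147.]
0.65 [366.9 235. ] [-143.  110.  140.]
0.7 [365.3 236.6] [-148.  110.  133.]
0.75 [363.8 238.1] [-152.  110.  125.]
```

View pics/b3.png

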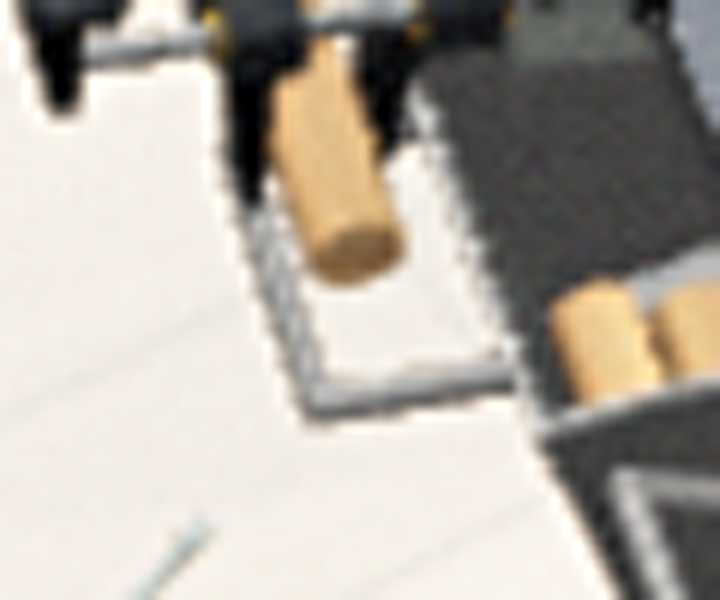

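The bar end at (312,400) in the crop gives a tilt of about 0.42. The bin had not been fully out earlier, only about 0.6. I'll straddle the bar with the fingertips under the held dowel and draw the bin fully out.

Request:
{"api": "jog_arm", "payload": {"motion": [[0,0,0,0,-5,0,15],[0,0,0,0,0,20,15],[0,0,0,0,0,15,15],[0,0,0,0,0,10,15],[0,0,0,0,0,5,15],[0,0,0,0,0,0,15]]}}

```text
t: 24.6
eef_pos: [528.7, -41.7, 246.0]
tcp_rot: [-3.141, 0.0, 1.207]
ft_force: [-0.1, 0.2, 0.3]
opening: 0.288
grip_force: 30.0
```

```bash
python3 -c "
from h import *
rk()"
```

```text
t 24.6 rack xyz [-114.8  154.8  246. ] rpy [-179.9    0.    69.1] dyaw -0.05 F [-0.1  0.2  0.3] op 0.29 world [528.7 -41.7 246. ]
```

Request:
{"api": "jog_arm", "payload": {"motion": [[0,0,0,0,-8,2,15],[0,0,0,0,-8,4,15],[0,0,0,0,-8,7,15],[0,0,0,0,-7,8,15],[0,0,0,0,-6,8,15],[0,0,0,0,-6,9,15],[0,0,0,0,-6,9,15],[0,0,0,0,-2,3,15],[0,0,0,0,0,0,15]]}}

```text
t: 25.72
eef_pos: [483.6, -24.3, 197.5]
tcp_rot: [3.134, -0.001, 1.207]
ft_force: [8.5, -3.2, 17.2]
opening: 0.289
grip_force: 30.0
```

```bash
cat >> h.py <<'E'
def tilt(s,y,lo=0.,hi=.8):
    "fit bin tilt from side depth: points of bar/arm at rack y (bar centre)"
    p=np.load("rack.npy");a=p[2]
    for th in np.arange(lo,hi,.05):
        al=np.arctan2(170,-50)+th;q=(177.2*np.cos(al),y,35+177.2*np.sin(al))
        w=np.array([p[0]+np.cos(a)*q[0]-np.sin(a)*q[1],p[1]+np.sin(a)*q[0]+np.cos(a)*q[1],q[2]]);print(round(th,2),proj(s,w).round(1),end=" ")
E
python3 -c "
from h import *
rk()
s=cam('side');im=cv2.resize(s['color'][195:245,350:410,::-1],None,fx=12,fy=12,interpolation=cv2.INTER_CUBIC);cv2.imwrite('pics/b4.png',im)"
```

```text
t 25.73 rack xyz [-163.2  155.1  197.5] rpy [ 1.795e+02 -1.000e-01  6.920e+01] dyaw -0.05 F [ 8.5 -3.2 17.2] op 0.29 world [483.6 -24.3 197.5]
```

View pics/b4.png

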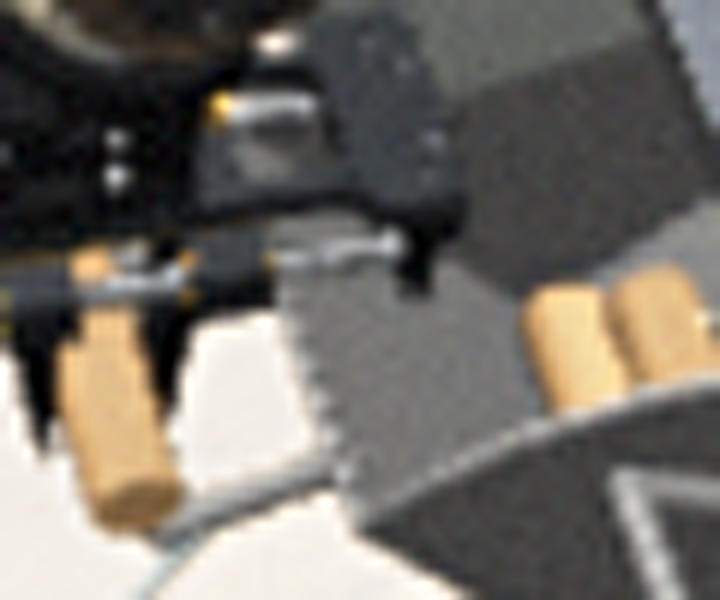

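The bin is now at its stop: the bar end at (165,535) matches 0.75, with 17 N. I'll lift, go over the mouth and release.

Request:
{"api": "jog_arm", "payload": {"motion": [[0,0,0,0,5,-25,15],[0,0,0,0,0,-40,15],[0,0,0,0,20,-10,15],[0,0,0,0,40,0,15],[0,0,0,0,40,0,15],[0,0,0,0,10,15,15],[0,0,0,0,0,12,15],[0,0,0,0,0,0,15]]}}

```text
t: 26.78
eef_pos: [587.5, -64.1, 242.4]
tcp_rot: [-3.138, 0.001, 1.207]
ft_force: [-0.5, -0.8, 0.6]
opening: 0.159
grip_force: 0.0
```

```bash
python3 -c "
from h import *
rk()"
```

```text
t 26.77 rack xyz [-51.9 154.8 242.4] rpy [-179.8    0.    69.2] dyaw -0.04 F [-0.5 -0.8  0.6] op 0.16 world [587.5 -64.1 242.4]
```

The dowel slipped out of the grip. I'll retreat and look.

Request:
{"api": "jog_arm", "payload": {"motion": [[0,0,0,0,-20,-30,40],[0,0,0,0,-50,-30,40],[0,0,0,0,-60,0,40],[0,0,0,0,-60,0,40],[0,0,0,-60,-60,0,40],[0,0,0,-60,0,0,40],[0,0,0,-60,0,0,40],[0,0,0,-60,0,0,40],[0,0,0,-60,0,0,40],[0,0,0,0,0,0,40]]}}

```text
t: 28.02
eef_pos: [267.1, -249.2, 304.1]
tcp_rot: [3.141, 0.001, 1.201]
ft_force: [0.2, 0.1, 0.1]
opening: 0.422
grip_force: 0.0
```

```bash
python3 -c "
from h import *
rk()
c=cam('top');s=cam('side')
for n,q in(('top',c),('side',s)):
  for r in env.recognise(n,'dowel0'): 
    u,v=r['location'];print(n,round(r['score'],2),np.round([u,v]),world(q,u,v,plane=24).round(),world(q,u,v).round())
save(c,'pics/t5.png',(170,80,450,250),2.8)"
```

```text
t 28.02 rack xyz [-285.7 -132.   304.1] rpy [180.    0.   68.8] dyaw -0.4 F [0.2 0.1 0.1] op 0.42 world [ 267.1 -249.2  304.1]
top 0.68 [366. 127.] [ 676. -101.   24.] [658. -91.  97.]
top 0.65 [139. 207.] [416. 637.  24.] [416. 636.  27.]
top 0.59 [361. 132.] [657. -84.  24.] [644. -77.  78.]
top 0.5 [345. 185.] [485. -29.  24.] [483. -28.  37.]
side 0.51 [396. 224.] [663. -22.  24.] [638. -45.  67.]
side 0.42 [409. 223.] [707. -46.  24.] [666. -82.  92.]
```

View pics/t5.png

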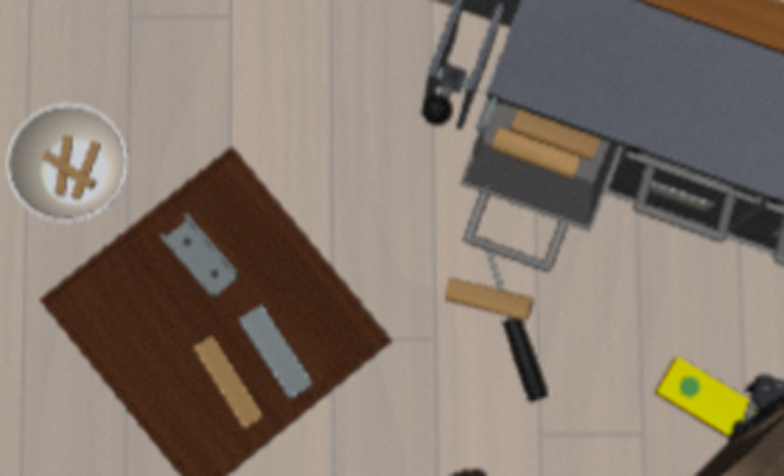

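The top view shows two dowels in the left bin at (545,140). The third lies on the table across the screwdriver shaft at (488,297), and the screwdriver itself has not shifted. I'll measure that dowel.

```bash
python3 -c "
from h import *
c=cam('top');W=cloud(c)
P=parts(c,(322,170,366,196),(18,60))
h=cv2.cvtColor(c['color'],cv2.COLOR_RGB2HSV);m=((h[...,0]>8)&(h[...,0]<22)&(h[...,1]>85)).astype(np.uint8);k=np.zeros_like(m);k[172:198,322:368]=m[172:198,322:368]
n,l,st,ce=cv2.connectedComponentsWithStats(k);i=1+np.argmax(st[1:,4]);v,u=np.nonzero(l==i);print(st[i])
Q=np.array([world(c,x,y,plane=22)[:2] for x,y in zip(u,v)],np.float32);r=cv2.minAreaRect(Q);print(r)
mu=Q.mean(0);x=Q-mu;ev,V=np.linalg.eigh(x.T@x);d=V[:,1]*np.sign(V[1,1]);print('colour mean',mu,'yaw',np.degrees(np.arctan2(d[1],d[0])))
t=x@d;z=W[v,u,2]
for a in range(-50,50,10):
    q=(t>=a)&(t<a+10);print(a,np.percentile(z[q],[50,85]).round(1) if q.sum()>3 else None)
# screwdriver: dark handle px / shaft
k=(h[...,2]<60)&(W[...,2]<60);k[:195]=0;k[230:]=0;k[:,:335]=0;k[:,375:]=0;v,u=np.nonzero(k);Q=np.array([world(c,x,y,plane=15)[:2] for x,y in zip(u,v)]);rr=cv2.minAreaRect(Q.astype(np.float32));print('handle',rr,cv2.boxPoints(rr).round())
" > o.txt; cat o.txt
```

```text
px [345. 187.] xy [480.8 -27.6] mean [476.9 -28.4] size [ 40. 101.] yaw 71.4 z [36.1 46.6] col [143. 114.  80.]
[329 180  31  15 242]
((479.5133361816406, -26.60788345336914), (99.07105255126953, 28.401762008666992), 73.2452392578125)
colour mean [478.85425  -27.360525] yaw 75.10681
-50 [48.2 51.4]
-40 [43.4 48.2]
-30 [42.8 46.6]
-20 [40.4 43.2]
-10 [nan nan]
0 [36.3 40.5]
10 [34.1 38.5]
20 [32.2 36. ]
30 [26.6 34.4]
40 [25.6 31.7]
handle ((409.6036682128906, -69.01258087158203), (93.57640838623047, 21.69647789001465), 17.416709899902344) [[362. -73.]
 [368. -93.]
 [457. -65.]
 [451. -45.]]
```

Request:
{"api": "jog_arm", "payload": {"motion": [[0,0,-0.4,50,10,0,30],[0,0,0,50,20,0,30],[0,0,0,50,25,0,30],[0,0,0,50,26,0,30],[0,0,0,50,26,0,30],[0,0,0,37,26,0,30],[0,0,0,0,0,0,30],[0,0,0,0,0,0,30]]}}

```text
t: 29.28
eef_pos: [493.4, -23.5, 303.7]
tcp_rot: [-3.141, 0.0, 1.216]
ft_force: [0.2, -0.7, 0.4]
opening: 0.314
grip_force: 0.0
```

```bash
python3 -c "
from h import *
rk()"
```

```text
t 29.27 rack xyz [-154.3  159.3  303.7] rpy [-180.     0.    69.7] dyaw 0.49 F [ 0.2 -0.7  0.4] op 0.31 world [493.4 -23.5 303.7]
```

Request:
{"api": "jog_arm", "payload": {"motion": [[0,0,0.5,-4,1,40,30],[0,0,0,0,0,40,30],[0,0,0,0,0,25,30],[0,0,0,0,0,14,30],[0,0,0,0,0,0,30]]}}

```text
t: 29.9
eef_pos: [493.3, -28.9, 184.7]
tcp_rot: [-3.141, 0.0, 1.205]
ft_force: [-0.6, -0.3, -0.0]
opening: 0.317
grip_force: 0.0
```

Request:
{"api": "jog_arm", "payload": {"motion": [[0,0,0,0,12,-2,30],[0,0,0,0,9,-12,30],[0,0,0,0,9,-12,30],[0,0,0,0,9,-11,30],[0,0,0,0,11,-10,30],[0,0,0,0,12,-9,30],[0,0,0,0,12,-8,30],[0,0,0,0,13,-7,30],[0,0,0,0,13,-6,30],[0,0,0,0,13,-4,30]]}}

```text
t: 31.15
eef_pos: [597.9, -68.7, 265.2]
tcp_rot: [-3.134, 0.001, 1.205]
ft_force: [-42.1, 18.1, -1.7]
opening: 0.317
grip_force: 22.5
```

```bash
python3 -c "
from h import *
rk()"
```

```text
t 31.15 rack xyz [-40.6 154.2 265.2] rpy [-179.5    0.    69. ] dyaw -0.16 F [-42.1  18.1  -1.7] op 0.32 world [597.9 -68.7 265.2]
```

Request:
{"api": "jog_arm", "payload": {"motion": [[0,0,0,0,-10,0,30],[0,0,0,0,0,-25,30],[0,0,0,0,0,-25,50],[0,0,0,3,-40,0,50],[0,0,0,3,-40,0,50],[0,0,0,3,-37,0,50],[0,0,-4.9,0,0,0,50],[0,0,0,0,0,0,50],[0,0,0,0,0,0,50]]}}

```text
t: 32.28
eef_pos: [484.3, -15.5, 315.9]
tcp_rot: [3.141, 0.0, 1.289]
ft_force: [0.1, -0.2, -0.4]
opening: 0.527
grip_force: 0.0
```

```bash
python3 -c "
from h import *
rk();plan(482.8,-15.5,86,74)
s=cam('side');R=rackpts(cloud(s))
for r in env.recognise('side','dowel0'): print(np.round(r['location']),round(r['score'],2),world(s,*r['location'],plane=24).round())
tilt(s,155,0,.3)
for r in env.recognise('side','bin_left_handle'): print(np.round(r['location']),round(r['score'],2))
"
```

```text
t 32.27 rack xyz [-165.6  163.5  315.9] rpy [180.    0.   73.8] dyaw 4.64 F [ 0.1 -0.2 -0.4] op 0.53 world [484.3 -15.5 315.9]
wz -0.2 tx -0.4 ty -1.4 tz 229.9 t 32.275 op 0.527 F [ 0.1 -0.2 -0.4]
[353. 245.] 0.64 [476. -17.  24.]
[256. 151.] 0.61 [398. 606.  24.]
0.0 [392.2 208.1] 0.05 [389.7 209. ] 0.1 [387.2 210. ] 0.15 [384.7 211. ] 0.2 [382.2 212.1] 0.25 [379.8 213.3] [432. 301.] 0.7
[399. 216.] 0.59
```

Request:
{"api": "jog_arm", "payload": {"motion": [[0,0,0,0,-2,60,50],[0,0,0,0,0,60,50],[0,0,0,0,0,50,50],[0,0,0,0,0,30,50],[0,0,0,0,0,20,50],[0,0,0,0,0,9,50],[0,0,0,0,0,0,50]]}}

```text
t: 33.3
eef_pos: [481.9, -14.8, 86.7]
tcp_rot: [-3.141, 0.0, 1.29]
ft_force: [0.6, 0.5, 0.3]
opening: 0.524
grip_force: 0.1
```

Request:
{"api": "jog_arm", "payload": {"motion": [[0,0,0,0,0,0,15],[0,0,0,0,0,0,15],[0,0,0,0,0,0,15],[0,0,0,0,0,0,15]]}}

```text
t: 33.8
eef_pos: [482.0, -14.8, 87.2]
tcp_rot: [3.141, -0.0, 1.291]
ft_force: [0.0, 0.3, 2.5]
opening: 0.289
grip_force: 30.0
```

Request:
{"api": "jog_arm", "payload": {"motion": [[0,0,0,0,0,-40,15],[0,0,0,0,0,-50,15],[0,0,0,0,-40,-50,15],[0,0,9.7,0,0,-20,15],[0,0,9.7,0,0,0,15],[0,0,9.6,0,0,0,15],[0,0,0,40,-40,0,15],[0,0,0,40,-40,0,15],[0,0,0,40,-20,0,15],[0,0,0,0,0,0,15]]}}

```text
t: 35.05
eef_pos: [458.9, 153.8, 245.6]
tcp_rot: [3.141, -0.0, 0.788]
ft_force: [-0.1, 0.1, -0.3]
opening: 0.284
grip_force: 30.0
```

```bash
python3 -c "
from h import *
plan(471,179.5,92,45);c=cam('top');s=cam('side')
h=cv2.cvtColor(c['color'],cv2.COLOR_RGB2HSV)
for r in env.recognise('top','screwdriver'): print(np.round(r['location']),round(r['score'],2),world(c,*r['location'],plane=12).round())
"
```

```text
wz 0.1 tx 26.8 ty -9.6 tz 153.6 t 35.05 op 0.284 F [-0.1  0.1 -0.3]
[359. 205.] 0.82 [418. -77.  12.]
```

Request:
{"api": "jog_arm", "payload": {"motion": [[0,0,0,27,-9.6,40,15],[0,0,0,0,0,50,15],[0,0,0,0,0,40,15],[0,0,0,0,0,18,15],[0,0,0,0,0,6,15],[0,0,0,0,0,0,15]]}}

```text
t: 35.95
eef_pos: [471.0, 176.6, 92.0]
tcp_rot: [-3.142, 0.0, 0.783]
ft_force: [0.6, -0.9, -0.6]
opening: 0.288
grip_force: 30.0
```

```bash
python3 -c "
from h import *
plan(471,179.5,92,45);c=cam('top')
for im in(cv2.imread('pics/top0.png'),c['color'][:,:,::-1]):
    h=cv2.cvtColor(np.ascontiguousarray(im),cv2.COLOR_BGR2HSV);k=(h[...,2]<60);k[:190]=0;k[228:]=0;k[:,:338]=0;k[:,:].T[372:]=0
    v,u=np.nonzero(k);Q=np.array([world(c,x,y,plane=15)[:2] for x,y in zip(u,v)],np.float32);print(len(u),cv2.minAreaRect(Q),Q.mean(0))
"
```

```text
wz -0.1 tx 2.1 ty -2.1 tz -0.0 t 35.95 op 0.288 F [ 0.6 -0.9 -0.6]
187 ((402.2188720703125, -61.18370056152344), (95.21025848388672, 21.228422164916992), 20.76142692565918) [401.9266  -61.72566]
186 ((410.2976989746094, -69.3504409790039), (94.6998519897461, 20.688552856445312), 17.41090965270996) [408.68378 -69.55569]
```

Request:
{"api": "jog_arm", "payload": {"motion": [[0,0,0,0,0,4,15],[0,0,0,0,0,0,50],[0,0,0,0,0,0,50],[0,0,0,0,0,0,50],[0,0,0,0,0,-50,50],[0,0,0,0,0,-60,50],[0,0,-8.1,0,0,-60,30],[0,0,-8.1,0,0,-57,30],[0,0,-8.0,0,0,0,30],[0,0,0,0,0,0,30]]}}

```text
t: 37.25
eef_pos: [470.7, 177.5, 315.1]
tcp_rot: [3.141, -0.0, 1.206]
ft_force: [0.1, -0.4, 0.3]
opening: 0.316
grip_force: 0.0
```

```bash
python3 -c "
from h import *
rk();drop(155,-50,315)"
```

```text
t 37.25 rack xyz [-246.8  339.1  315.1] rpy [180.   -0.   69.1] dyaw -0.1 F [ 0.1 -0.4  0.3] op 0.32 world [470.7 177.5 315.1]
wz -0.1 tx -184.1 ty 196.8 tz 0.1 t 37.25 op 0.316 F [ 0.1 -0.4  0.3]
```

Request:
{"api": "jog_arm", "payload": {"motion": [[0,0,0,-37,39,0,24],[0,0,0,-37,39,0,24],[0,0,0,-37,39,0,24],[0,0,0,-37,40,0,24],[0,0,0,-36,40,0,24],[0,0,0,0,0,0,24],[0,0,0,0,0,25,24],[0,0,0,0,0,20,24],[0,0,0,0,0,6,24],[0,0,0,0,0,0,24]]}}

```text
t: 38.5
eef_pos: [589.4, -64.2, 263.5]
tcp_rot: [-3.141, 0.0, 1.206]
ft_force: [0.5, 0.0, -0.6]
opening: 0.251
grip_force: 0.0
```

```bash
cat >> h.py <<'E'
def barth(cs,yc=155):
    for n in cs:
        c=cam(n);R=rackpts(cloud(c));h=cv2.cvtColor(c["color"],cv2.COLOR_RGB2HSV)
        r=np.hypot(R[...,0],R[...,2]-35);th=np.arctan2(R[...,2]-35,R[...,0])-np.arctan2(170,-50)
        k=(abs(R[...,1]-yc)<46)&(abs(r-177)<14)&(th>-.1)&(th<.9)&(h[...,1]<50)&(h[...,2]>90)
        print(n,k.sum(),np.histogram(th[k],np.arange(-.1,.95,.05))[0],"med",np.median(th[k]).round(3) if k.sum() else None)
E
python3 -c "
from h import *
rk()"
```

```text
t 38.5 rack xyz [-50.1 155.4 263.5] rpy [-180.     0.    69.1] dyaw -0.09 F [ 0.5  0.  -0.6] op 0.25 world [589.4 -64.2 263.5]
```

Request:
{"api": "jog_arm", "payload": {"motion": [[0,0,0,0,-8,0,24],[0,0,0,0,-13,4,24],[0,0,0,0,-13.5,6,24],[0,0,0,0,-13.5,7,24],[0,0,0,0,-12,8,24],[0,0,0,0,-12,9,24],[0,0,0,0,-11,10,24],[0,0,0,0,-10,11,24],[0,0,0,0,-9,12,24],[0,0,0,0,-8,12,24]]}}

```text
t: 39.75
eef_pos: [486.0, -25.2, 183.9]
tcp_rot: [-3.141, 0.0, 1.207]
ft_force: [4.5, -1.7, 0.9]
opening: 0.251
grip_force: 2.1
```

Request:
{"api": "jog_arm", "payload": {"motion": [[0,0,0,0,-3,3,24],[0,0,0,0,-3,2,24],[0,0,0,0,-3,2,24],[0,0,0,0,0,0,24]]}}

```text
t: 40.25
eef_pos: [484.6, -24.1, 180.6]
tcp_rot: [3.122, -0.003, 1.207]
ft_force: [24.2, -10.6, 17.3]
opening: 0.254
grip_force: 13.5
```

```bash
python3 -c "
from h import *
rk();barth(['side'])"
```

```text
t 40.25 rack xyz [-162.3  155.6  180.6] rpy [178.9  -0.2  69.1] dyaw -0.06 F [ 24.2 -10.6  17.3] op 0.25 world [484.6 -24.1 180.6]
side 74 [ 0  0  0  0  0  0  3  6  0  0  3  3  0  0  2  1 29 27  0  0] med 0.737
```

The bin is at its stop, reading 0.74 with 26 N. I'll release the bar and check that it stays.

Request:
{"api": "jog_arm", "payload": {"motion": [[0,0,0,0,9,0,40],[0,0,0,0,0,0,40],[0,0,0,0,0,-30,40],[0,0,0,0,0,-50,46],[0,0,0,0,0,-40,46],[0,0,8.1,0,-50,0,46],[0,0,8.1,0,0,0,46],[0,0,8.1,0,0,0,46],[0,0,0,0,0,0,46]]}}

```text
t: 41.42
eef_pos: [439.2, -7.4, 297.1]
tcp_rot: [-3.14, 0.001, 0.784]
ft_force: [-0.9, -0.6, -0.9]
opening: 0.481
grip_force: 0.0
```

```bash
python3 -c "
from h import *
rk();barth(['side','top']);c=cam('top');parts(c);grey(c)
h=cv2.cvtColor(c['color'],cv2.COLOR_RGB2HSV);m=((h[...,0]>8)&(h[...,0]<22)&(h[...,1]>85)&(h[...,2]>110)).astype(np.uint8);k=np.zeros_like(m);k[130:262,180:315]=m[130:262,180:315]
n,l,st,ce=cv2.connectedComponentsWithStats(k)
for i in range(1,n):
  if st[i,4]>60:
    v,u=np.nonzero(l==i);Q=np.array([world(c,x,y,plane=24)[:2] for x,y in zip(u,v)],np.float32);r=cv2.minAreaRect(Q);x=Q-Q.mean(0);ev,V=np.linalg.eigh(x.T@x);print('col',ce[i].round(),np.round(r[0],1),np.round(r[1]),Q.mean(0),np.degrees(np.arctan2(V[1,1],V[0,1]))%180)
"
```

```text
t 41.42 rack xyz [-210.7  155.1  297.1] rpy [-1.799e+02  1.000e-01  4.490e+01] dyaw -24.29 F [-0.9 -0.6 -0.9] op 0.48 world [439.2  -7.4 297.1]
side 117 [ 0  0  0  0  0  0  0  0  0  0  4  6  2  6 11  9 51 28  0  0] med 0.73
top 0 [0 0 0 0 0 0 0 0 0 0 0 0 0 0 0 0 0 0 0 0] med None
px [195. 142.] xy [622.5 453.4] mean [628.1 457.8] size [ 96. 113.] yaw 98.9 z [24.9 36.6] col [153. 139. 120.]
px [285. 192.] xy [463.6 167.4] mean [461.1 165.1] size [ 34. 107.] yaw 45.9 z [30.4 36.1] col [136. 105.  68.]
px [264. 199.] xy [442.7 233.5] mean [440.5 233.9] size [32. 51.] yaw 39.8 z [14.9 19.2] col [115. 120. 122.]
px [251. 216.] xy [385.1 273.5] mean [384.5 273. ] size [ 31. 111.] yaw 32.4 z [31.3 36.5] col [138. 108.  72.]
grey px [241. 171.] plane 9 xy [534.1 309.6] size [44. 98.] yaw 39.5
grey px [241. 171.] plane 37 xy [529.4 306.6] size [43. 96.] yaw 39.5
grey px [268. 205.] plane 9 xy [420.6 221.1] size [ 34. 112.] yaw 32.8
grey px [268. 205.] plane 37 xy [417.8 219.6] size [ 34. 110.] yaw 32.8
col [196. 140.] [637.1 461.4] [58. 62.] [636.00464 456.98386] 11.994202
col [285. 193.] [460.1 166.7] [97. 23.] [459.82727 166.1327 ] 44.027008
col [251. 216.] [385.  274.8] [109.  26.] [385.05356 274.9285 ] 31.983582
```

Request:
{"api": "jog_arm", "payload": {"motion": [[0,0,0,35,-27,30,46],[0,0,0,35,-27,30,46],[0,0,0,35,-27,30,46],[0,0,0,34,-26,30,46],[0,0,0,0,0,0,46],[0,0,0,0,0,0,46]]}}

```text
t: 42.32
eef_pos: [463.0, 165.9, 177.7]
tcp_rot: [-3.141, 0.001, 0.784]
ft_force: [0.2, -0.5, 0.4]
opening: 0.485
grip_force: 0.0
```

```bash
python3 -c "
from h import *
plan(461.5,166,86,45)"
```

```text
wz -0.1 tx -1.0 ty -1.1 tz 91.7 t 42.325 op 0.485 F [ 0.2 -0.5  0.4]
```

Request:
{"api": "jog_arm", "payload": {"motion": [[0,0,0,-1,-1,40,46],[0,0,0,0,0,32,46],[0,0,0,0,0,20,46],[0,0,0,0,0,0,46],[0,0,0,0,0,0,15],[0,0,0,0,0,0,15],[0,0,0,0,0,0,15],[0,0,0,0,0,0,15],[0,0,0,0,0,-30,15],[0,0,0,0,0,-50,15]]}}

```text
t: 43.58
eef_pos: [461.2, 166.1, 165.9]
tcp_rot: [-3.14, 0.002, 0.783]
ft_force: [0.7, -0.6, -0.9]
opening: 0.289
grip_force: 30.0
```

Request:
{"api": "jog_arm", "payload": {"motion": [[0,0,-8.1,0,0,-50,15],[0,0,-8.1,0,0,-50,15],[0,0,-8.1,0,0,-20,15],[0,0,0,0,0,0,15],[0,0,0,0,0,0,15]]}}

```text
t: 44.2
eef_pos: [461.3, 166.2, 284.8]
tcp_rot: [-3.141, 0.001, 1.204]
ft_force: [0.4, 0.4, -0.3]
opening: 0.29
grip_force: 30.0
```

```bash
python3 -c "
from h import *
rk();drop(155,-48,288);barth(['side'])"
```

```text
t 44.2 rack xyz [-251.6  325.2  284.8] rpy [-179.9    0.    69. ] dyaw -0.22 F [ 0.4  0.4 -0.3] op 0.29 world [461.3 166.2 284.8]
wz -0.2 tx -170.2 ty 203.6 tz -3.2 t 44.2 op 0.29 F [ 0.4  0.4 -0.3]
side 110 [ 0  0  0  0  0  0  0  0  0  0  1  7  1  3  9  9 47 33  0  0] med 0.733
```

Request:
{"api": "jog_arm", "payload": {"motion": [[0,0,0,-40,35,0,15],[0,0,0,-40,38,0,15],[0,0,0,-40,40,0,15],[0,0,0,-40,45,0,15],[0,0,0,-10,45,0,15],[0,0,0,0,0,0,15],[0,0,0,0,0,20,15],[0,0,0,0,0,20,15],[0,0,0,0,0,0,15]]}}

```text
t: 45.38
eef_pos: [589.9, -64.3, 243.7]
tcp_rot: [-3.137, 0.001, 1.206]
ft_force: [-0.8, -0.6, -0.4]
opening: 0.289
grip_force: 30.0
```

```bash
python3 -c "
from h import *
rk()"
```

```text
t 45.38 rack xyz [-49.6 155.5 243.7] rpy [-179.8    0.    69.1] dyaw -0.09 F [-0.8 -0.6 -0.4] op 0.29 world [589.9 -64.3 243.7]
```

Request:
{"api": "jog_arm", "payload": {"motion": [[0,0,0,0,0,0,46],[0,0,0,0,0,0,46],[0,0,0,0,0,0,46],[0,0,0,0,0,-30,46],[0,0,0,0,0,-30,46],[0,0,0,0,-50,0,46],[0,0,0,0,-50,0,30],[0,0,0,0,-60,0,30],[0,0,0,0,-60,0,30],[0,0,0,0,-60,0,30]]}}

```text
t: 46.62
eef_pos: [327.4, 35.3, 305.9]
tcp_rot: [3.141, -0.0, 1.206]
ft_force: [0.8, 0.3, 0.4]
opening: 0.316
grip_force: 0.0
```

```bash
python3 -c "
from h import *
rk();barth(['side','top'])
c=cam('top');h=cv2.cvtColor(c['color'],cv2.COLOR_RGB2HSV);R=rackpts(cloud(c));m=(h[...,0]>8)&(h[...,0]<22)&(h[...,1]>85)&(R[...,0]<150)&(R[...,0]>-250)&(R[...,1]>0)&(R[...,1]<260)&(R[...,2]<200)
n,l,st,ce=cv2.connectedComponentsWithStats(m.astype(np.uint8))
for i in range(1,n):
  if st[i,4]>15: print(ce[i].round(),st[i,4],np.nanpercentile(R[l==i],[3,50,97],axis=0).round().tolist())
for n in('top','side'):
  q=cam(n)
  for r in env.recognise(n,'dowel0'): print(n,np.round(r['location']),round(r['score'],2),world(q,*r['location']).round())
save(c,'pics/b6.png',(310,90,400,180),6.5)
"
```

```text
t 46.62 rack xyz [-330.3  155.3  305.9] rpy [180.   -0.   69.1] dyaw -0.08 F [0.8 0.3 0.4] op 0.32 world [327.4  35.3 305.9]
side 115 [ 0  0  0  0  0  0  0  0  0  0  3  6  2  7  9 10 54 24  0  0] med 0.731
top 148 [ 0  0  0  0  0  0  0  0  0  0  5  1  0  7 17 11 88 19  0  0] med 0.719
[363. 135.] 672 [[-31.0, 104.0, 71.0], [3.0, 152.0, 92.0], [30.0, 202.0, 101.0]]
top [362. 138.] 0.85 [623. -80.  98.]
top [367. 131.] 0.69 [647. -97.  90.]
top [137. 202.] 0.65 [431. 646.  22.]
side [408. 223.] 0.64 [661. -79.  90.]
side [434. 301.] 0.57 [ 521. -369.  128.]
side [394. 220.] 0.51 [623. -48.  99.]
side [454. 259.] 0.4 [ 616. -327.  223.]
side [388. 214.] 0.35 [633.  -7.  87.]
```

View pics/b6.png

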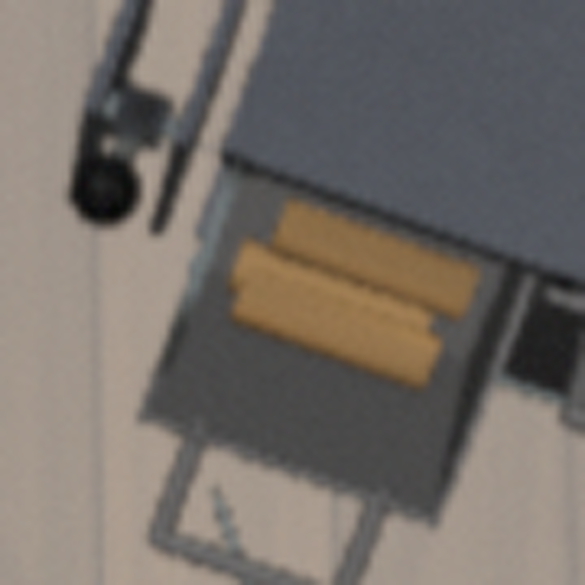

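All three dowels lie across the left bin, around (340,290). Now I push it home.

Request:
{"api": "jog_arm", "payload": {"motion": [[0,0,0,0,60,0,30],[0,0,0,0,60,0,30],[0,0,0,0,58,0,30],[0,0,0,0,0,40,30],[0,0,0,0,0,40,30],[0,0,0,0,0,25,30],[0,0,0,0,0,16,30],[0,0,0,0,0,0,30]]}}

```text
t: 47.98
eef_pos: [495.9, -29.0, 183.2]
tcp_rot: [-3.139, 0.001, 1.206]
ft_force: [0.6, -0.5, -0.1]
opening: 0.315
grip_force: 0.0
```

Request:
{"api": "jog_arm", "payload": {"motion": [[0,0,0,0,12,-2,30],[0,0,0,0,9,-12,30],[0,0,0,0,9,-12,30],[0,0,0,0,9,-11,30],[0,0,0,0,11,-10,30],[0,0,0,0,12,-9,30],[0,0,0,0,12,-8,30],[0,0,0,0,13,-7,30],[0,0,0,0,13,-6,30],[0,0,0,0,10,-4,30]]}}

```text
t: 49.22
eef_pos: [597.8, -67.7, 265.3]
tcp_rot: [-3.137, 0.0, 1.207]
ft_force: [-28.3, 11.1, -10.3]
opening: 0.313
grip_force: 15.2
```

```bash
python3 -c "
from h import *
rk()"
```

```text
t 49.23 rack xyz [-41.  155.1 265.3] rpy [-179.7    0.    69.1] dyaw -0.07 F [-28.3  11.1 -10.3] op 0.31 world [597.8 -67.7 265.3]
```

Request:
{"api": "jog_arm", "payload": {"motion": [[0,0,0,0,-10,0,30],[0,0,0,0,0,-25,30],[0,0,0,0,0,-25,24],[0,0,0,-52,0,0,24],[0,0,0,-52,0,0,24],[0,0,0,-52,0,0,24],[0,0,0,-52,0,0,24],[0,0,0,-52,0,0,24],[0,0,0,-50,0,0,24],[0,0,0,0,0,0,24]]}}

```text
t: 50.48
eef_pos: [477.5, -356.8, 315.8]
tcp_rot: [3.14, 0.001, 1.203]
ft_force: [0.0, 1.3, -0.6]
opening: 0.254
grip_force: 0.0
```

```bash
python3 -c "
from h import *
rk();barth(['top'],155);barth(['top'],0)"
```

```text
t 50.48 rack xyz [ -50.8 -157.9  315.8] rpy [1.799e+02 1.000e-01 6.890e+01] dyaw -0.27 F [ 0.   1.3 -0.6] op 0.25 world [ 477.5 -356.8  315.8]
top 108 [ 7 53 48  0  0  0  0  0  0  0  0  0  0  0  0  0  0  0  0  0] med -0.003
top 109 [ 9 58 42  0  0  0  0  0  0  0  0  0  0  0  0  0  0  0  0  0] med -0.006
```

Left and middle are both home (0.00). Next I open the right bin.

Request:
{"api": "jog_arm", "payload": {"motion": [[0,0,-0.2,2,0.5,25,24],[0,0,0,0,0,20,24],[0,0,0,0,0,7,24],[0,0,0,0,0,0,24]]}}

```text
t: 51.08
eef_pos: [480.3, -351.6, 263.9]
tcp_rot: [3.142, 0.0, 1.211]
ft_force: [-0.2, 0.2, -0.2]
opening: 0.252
grip_force: 0.0
```

Request:
{"api": "jog_arm", "payload": {"motion": [[0,0,0,0,-8,0,24],[0,0,0,0,-13,4,24],[0,0,0,0,-13.5,6,24],[0,0,0,0,-13.5,7,24],[0,0,0,0,-12,8,24],[0,0,0,0,-12,9,24],[0,0,0,0,-11,10,24],[0,0,0,0,-10,11,24],[0,0,0,0,-9,12,24],[0,0,0,0,-8,12,24]]}}

```text
t: 52.32
eef_pos: [376.4, -313.2, 184.0]
tcp_rot: [3.141, 0.0, 1.21]
ft_force: [19.9, -4.6, 17.2]
opening: 0.253
grip_force: 12.1
```

Request:
{"api": "jog_arm", "payload": {"motion": [[0,0,0,0,-3,3,24],[0,0,0,0,-3,2,24],[0,0,0,0,-3,2,24],[0,0,0,0,0,0,24]]}}

```text
t: 52.82
eef_pos: [374.4, -314.2, 181.1]
tcp_rot: [3.12, 0.008, 1.209]
ft_force: [37.5, -2.9, 21.9]
opening: 0.254
grip_force: 18.5
```

```bash
python3 -c "
from h import *
rk();barth(['side'],-155)"
```

```text
t 52.83 rack xyz [-162.2 -154.7  181.1] rpy [178.8   0.4  69.3] dyaw 0.08 F [37.5 -2.9 21.9] op 0.25 world [ 374.4 -314.2  181.1]
side 96 [ 0  0  0  0  0  0  3  3  1  0  4  4  0  2  4  7 42 25  0  1] med 0.735
```

Request:
{"api": "jog_arm", "payload": {"motion": [[0,0,0,0,9,0,40],[0,0,0,0,0,0,40],[0,0,0,0,0,-30,40],[0,0,0,0,0,-50,40],[0,0,0,0,-40,-45,56],[0,0,0,55,-40,0,56],[0,0,0,60,-2,0,56],[0,0,0,60,0,0,56],[0,0,0,60,0,0,56],[0,0,0,60,0,0,56]]}}

```text
t: 54.12
eef_pos: [405.1, -12.0, 302.1]
tcp_rot: [-3.14, 0.001, 1.21]
ft_force: [1.2, -0.1, -0.5]
opening: 0.592
grip_force: 0.0
```

```bash
python3 -c "
from h import *
rk();plan(531.7,308.2,87,69.2);c=cam('top');grey(c);barth(['side'],-155)
for n in('top','side'):
  q=cam(n)
  for r in env.recognise(n,'bracket0'): print(n,np.round(r['location']),round(r['score'],2),world(q,*r['location'],plane=20).round())
"
```

```text
t 54.12 rack xyz [-240.9  138.7  302.1] rpy [-179.9    0.    69.3] dyaw 0.12 F [ 1.2 -0.1 -0.5] op 0.59 world [405.1 -12.  302.1]
wz 0.1 tx 344.3 ty 4.7 tz 215.1 t 54.125 op 0.592 F [ 1.2 -0.1 -0.5]
grey px [241. 171.] plane 9 xy [534.1 309.8] size [44. 98.] yaw 39.7
grey px [241. 171.] plane 37 xy [529.4 306.7] size [43. 96.] yaw 39.7
grey px [268. 205.] plane 9 xy [420.7 221. ] size [ 35. 112.] yaw 32.8
grey px [268. 205.] plane 37 xy [417.9 219.5] size [ 34. 110.] yaw 32.8
side 170 [ 0  0  0  0  0  0  0  0  0  0  6 10  1  8 13 16 85 31  0  0] med 0.73
top [245. 175.] 0.9 [517. 296.  20.]
top [330. 115.] 0.56 [718.  17.  20.]
side [316. 182.] 0.61 [522. 315.  20.]
```

Request:
{"api": "jog_arm", "payload": {"motion": [[0,0,0,57,1,0,56],[0,0,0,57,1,0,56],[0,0,0,57,1,0,56],[0,0,0,57,1,0,56],[0,0,0,58,1,20,56],[0,0,0,58,0,30,56],[0,0,9.8,0,0,30,56],[0,0,9.8,0,0,20,56],[0,0,9.8,0,0,0,56],[0,0,0,0,0,0,56]]}}

```text
t: 55.68
eef_pos: [531.6, 302.0, 203.5]
tcp_rot: [-3.142, 0.001, 0.696]
ft_force: [0.2, -1.4, 0.1]
opening: 0.591
grip_force: 0.0
```

```bash
python3 -c "
from h import *
plan(531.7,308.2,87,40)"
```

```text
wz -0.2 tx 4.0 ty -4.7 tz 116.5 t 55.675 op 0.591 F [ 0.2 -1.4  0.1]
```

Request:
{"api": "jog_arm", "payload": {"motion": [[0,0,0,4,-4.5,30,58],[0,0,0,0,0,40,58],[0,0,0,0,0,30,58],[0,0,0,0,0,15,58],[0,0,0,0,0,0,58],[0,0,0,0,0,0,25],[0,0,0,0,0,0,25],[0,0,0,0,0,0,25],[0,0,0,0,0,0,25]]}}

```text
t: 56.8
eef_pos: [531.4, 310.2, 90.0]
tcp_rot: [3.141, -0.002, 0.698]
ft_force: [-0.1, -2.0, 6.3]
opening: 0.427
grip_force: 30.0
```

Request:
{"api": "jog_arm", "payload": {"motion": [[0,0,0,0,0,-20,25],[0,0,0,0,0,-40,25],[0,0,0,0,0,-50,25],[0,0,-9.8,0,0,-50,25],[0,0,-9.8,0,0,-38,25],[0,0,-9.8,0,0,0,25],[0,0,0,0,0,0,25]]}}

```text
t: 57.68
eef_pos: [530.7, 310.0, 287.1]
tcp_rot: [3.142, 0.0, 1.209]
ft_force: [0.8, -0.7, -3.2]
opening: 0.419
grip_force: 30.0
```

```bash
python3 -c "
from h import *
rk();drop(-155,-48,285)"
```

```text
t 57.67 rack xyz [-237.9  484.3  287.1] rpy [180.    0.   69.3] dyaw 0.1 F [ 0.8 -0.7 -3.2] op 0.42 world [530.7 310.  287.1]
wz 0.1 tx -639.3 ty 189.9 tz 2.1 t 57.675 op 0.419 F [ 0.8 -0.7 -3.2]
```

Request:
{"api": "jog_arm", "payload": {"motion": [[0,0,0,-58,0,0,25],[0,0,0,-58,0,0,25],[0,0,0,-58,5,0,25],[0,0,0,-58,5,0,25],[0,0,0,-58,5,0,25],[0,0,0,-58,5,0,25],[0,0,0,-58,5,0,25],[0,0,0,-58,5,0,25],[0,0,0,-58,10,0,25],[0,0,0,-58,15,0,25]]}}

```text
t: 58.92
eef_pos: [376.9, -253.7, 286.7]
tcp_rot: [-3.141, -0.0, 1.205]
ft_force: [2.1, 0.1, -2.3]
opening: 0.423
grip_force: 30.0
```

```bash
python3 -c "
from h import *
rk();drop(-155,-48,285);barth(['side'],-155)"
```

```text
t 58.92 rack xyz [-181.4  -97.2  286.7] rpy [-180.    -0.    69.1] dyaw -0.14 F [ 2.1  0.1 -2.3] op 0.42 world [ 376.9 -253.7  286.7]
wz -0.1 tx -57.8 ty 133.4 tz 1.7 t 58.925 op 0.423 F [ 2.1  0.1 -2.3]
side 168 [ 0  0  0  0  0  0  0  0  0  0 10  4  1 11 14 12 88 28  0  0] med 0.73
```

Request:
{"api": "jog_arm", "payload": {"motion": [[0,0,0,-48,20,0,25],[0,0,0,-10,40,0,25],[0,0,0,0,40,0,25],[0,0,0,0,32,0,25],[0,0,0,0,0,0,25],[0,0,0,0,0,20,25],[0,0,0,0,0,20,25],[0,0,0,0,0,0,25]]}}

```text
t: 59.98
eef_pos: [480.0, -352.2, 245.6]
tcp_rot: [-3.138, -0.001, 1.208]
ft_force: [-0.5, 0.2, -3.1]
opening: 0.422
grip_force: 30.0
```

```bash
python3 -c "
from h import *
rk()"
```

```text
t 59.98 rack xyz [ -50.1 -152.7  245.6] rpy [-1.798e+02 -1.000e-01  6.920e+01] dyaw 0.02 F [-0.5  0.2 -3.1] op 0.42 world [ 480.  -352.2  245.6]
```

Request:
{"api": "jog_arm", "payload": {"motion": [[0,0,0,0,0,0,58],[0,0,0,0,0,0,58],[0,0,0,0,0,0,58],[0,0,0,0,0,-30,58],[0,0,0,0,0,-30,58],[0,0,0,0,-50,0,30],[0,0,0,20,-40,0,30],[0,0,0,50,-40,0,30],[0,0,0,50,0,0,30],[0,0,0,50,0,0,30]]}}

```text
t: 61.22
eef_pos: [419.8, -148.1, 307.8]
tcp_rot: [3.14, 0.0, 1.209]
ft_force: [0.7, 0.2, -0.2]
opening: 0.316
grip_force: 0.0
```

```bash
python3 -c "
from h import *
rk();barth(['side','top'],-155)
for n in('top','side'):
  q=cam(n)
  for r in env.recognise(n,'bracket0'): w=world(q,*r['location']);print(n,np.round(r['location']),round(r['score'],2),w.round(),rackpts(w[None]).round())
c=cam('top');parts(c);save(c,'pics/b7.png',(390,100,520,220),4.5)
"
```

```text
t 61.23 rack xyz [-178.8   16.7  307.8] rpy [179.9   0.   69.3] dyaw 0.08 F [ 0.7  0.2 -0.2] op 0.32 world [ 419.8 -148.1  307.8]
side 165 [ 0  0  0  0  0  0  0  0  0  0 11  3  4  8 13 12 93 21  0  0] med 0.723
top 97 [ 0  0  0  0  0  0  0  0  0  0  3  0  2  7  7 23 52  3  0  0] med 0.705
top [455. 174.] 0.89 [ 509. -372.   79.] [[ -16. -161.   79.]]
side [425. 303.] 0.74 [ 516. -346.   83.] [[ -18. -134.   83.]]
px [195. 142.] xy [623.  453.9] mean [627.3 458.1] size [ 97. 113.] yaw 100.0 z [24.7 37.5] col [158. 143. 124.]
px [270. 205.] xy [417.5 214.9] mean [418.9 214.8] size [30. 59.] yaw 31.6 z [15.2 20.1] col [116. 122. 123.]
px [251. 216.] xy [386.5 276. ] mean [384.8 273.3] size [ 29. 116.] yaw 32.6 z [30.8 36.3] col [143. 112.  74.]
```

View pics/b7.png

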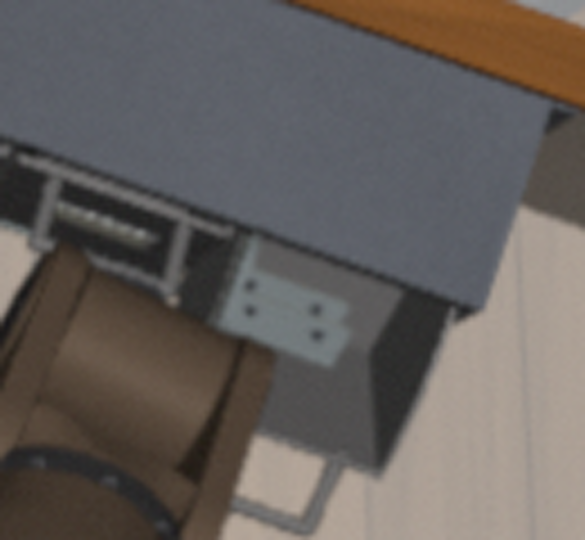

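The bracket lies in the right bin at (295,310), and the batten and strip are still in the tray. Now I push the right bin home.

Request:
{"api": "jog_arm", "payload": {"motion": [[0,0,0,-57,8,0,30],[0,0,0,-57,9,0,30],[0,0,0,-57,9,0,30],[0,0,0,0,0,0,30],[0,0,0,0,0,40,30],[0,0,0,0,0,40,30],[0,0,0,0,0,27,30],[0,0,0,0,0,16,30],[0,0,0,0,0,0,30]]}}

```text
t: 62.7
eef_pos: [383.3, -318.3, 183.2]
tcp_rot: [-3.139, -0.001, 1.21]
ft_force: [0.1, 0.5, 0.1]
opening: 0.315
grip_force: 0.0
```

Request:
{"api": "jog_arm", "payload": {"motion": [[0,0,0,0,12,-2,30],[0,0,0,0,9,-12,30],[0,0,0,0,9,-12,30],[0,0,0,0,9,-11,30],[0,0,0,0,11,-10,30],[0,0,0,0,12,-9,30],[0,0,0,0,12,-8,30],[0,0,0,0,13,-7,30],[0,0,0,0,13,-6,30],[0,0,0,0,10,-4,30]]}}

```text
t: 63.95
eef_pos: [487.5, -357.6, 265.7]
tcp_rot: [3.141, 0.0, 1.21]
ft_force: [-20.6, 6.0, -11.2]
opening: 0.317
grip_force: 12.5
```

```bash
python3 -c "
from h import *
rk()"
```

```text
t 63.95 rack xyz [ -41.1 -155.1  265.7] rpy [180.    0.   69.4] dyaw 0.16 F [-20.6   6.  -11.2] op 0.32 world [ 487.5 -357.6  265.7]
```

Request:
{"api": "jog_arm", "payload": {"motion": [[0,0,0,0,2,0,30],[0,0,0,0,0,0,30],[0,0,0,0,-12,0,30],[0,0,0,0,0,-30,30],[0,0,0,0,-20,-25,0],[0,0,0,54,-34,0,0],[0,0,0,54,0,0,0],[0,0,0,54,0,0,0],[0,0,0,54,0,0,0],[0,0,0,54,0,0,0]]}}

```text
t: 65.2
eef_pos: [522.7, -81.7, 320.4]
tcp_rot: [3.14, -0.0, 1.21]
ft_force: [0.4, -0.0, 0.4]
opening: 0.003
grip_force: 0.0
```

```bash
python3 -c "
from h import *
rk();drop(275,-98,320);barth(['side'],-155);barth(['side'],0)
c=cam('top');R=rackpts(cloud(c));h=cv2.cvtColor(c['color'],cv2.COLOR_RGB2HSV)
k=(h[...,2]<45)&(R[...,2]>240)&(R[...,2]<300)&(abs(R[...,1]-275)<40)&(R[...,0]<60)&(R[...,0]>-90);print('knob',k.sum(),np.nanpercentile(R[k],[5,50,95],axis=0).round())"
```

```text
t 65.2 rack xyz [-106.2  115.3  320.4] rpy [179.9  -0.   69.3] dyaw 0.14 F [ 0.4 -0.   0.4] op 0.0 world [522.7 -81.7 320.4]
wz 0.1 tx 159.7 ty 8.2 tz 0.4 t 65.2 op 0.003 F [ 0.4 -0.   0.4]
side 139 [12 33 94  0  0  0  0  0  0  0  0  0  0  0  0  0  0  0  0  0] med 0.013
side 106 [ 8 24 74  0  0  0  0  0  0  0  0  0  0  0  0  0  0  0  0  0] med 0.014
knob 73 [[-53. 264. 263.]
 [-45. 275. 273.]
 [-33. 285. 278.]]
```

Request:
{"api": "jog_arm", "payload": {"motion": [[0,0,0,53,0,0,0],[0,0,0,53,0,0,0],[0,0,0,53,0,0,0],[0,0,0,0,15,0,0],[0,0,0,0,20,0,0],[0,0,0,0,18,0,0],[0,0,0,0,18,0,0],[0,0,0,0,18,0,0],[0,0,0,0,18,0,0],[0,0,0,0,15,0,0]]}}

```text
t: 66.6
eef_pos: [692.9, 19.7, 320.3]
tcp_rot: [3.142, 0.0, 1.208]
ft_force: [-1.7, 0.8, 1.6]
opening: 0.004
grip_force: 1.3
```

Request:
{"api": "jog_arm", "payload": {"motion": [[0,0,0,0,8,0,0],[0,0,0,0,5,0,0],[0,0,0,0,0,0,0]]}}

```text
t: 66.97
eef_pos: [704.8, 17.1, 319.8]
tcp_rot: [3.141, 0.0, 1.21]
ft_force: [0.4, 0.9, 0.3]
opening: 0.006
grip_force: 0.0
```

```bash
python3 -c "
from h import *
rk()"
```

```text
t 66.97 rack xyz [ 28.9 272.4 319.8] rpy [180.    0.   69.3] dyaw 0.12 F [0.4 0.9 0.3] op 0.01 world [704.8  17.1 319.8]
```

Request:
{"api": "jog_arm", "payload": {"motion": [[0,0,0,0,4,0,0],[0,0,0,0,4,0,0],[0,0,0,0,3,0,0],[0,0,0,0,0,0,0]]}}

```text
t: 67.47
eef_pos: [709.1, 16.3, 319.8]
tcp_rot: [-3.123, 0.003, 1.212]
ft_force: [-47.8, 10.9, 12.7]
opening: 0.006
grip_force: 24.7
```

At the stop (48 N). I'll back off and check everything.

Request:
{"api": "jog_arm", "payload": {"motion": [[0,0,0,0,-10,0,0],[0,0,0,0,-40,-20,0],[0,0,0,0,-60,-20,0],[0,0,0,0,-60,0,0],[0,0,0,0,-60,0,0],[0,0,0,-50,-60,0,0],[0,0,0,-60,-30,0,0],[0,0,0,0,0,0,0]]}}

```text
t: 68.47
eef_pos: [393.3, 30.7, 360.6]
tcp_rot: [3.14, -0.0, 1.209]
ft_force: [0.5, 0.3, 0.5]
opening: 0.002
grip_force: 0.0
```

```bash
python3 -c "
from h import *
rk()
for y in(155,0,-155): barth(['top','side'],y)
c=cam('top');R=rackpts(cloud(c));h=cv2.cvtColor(c['color'],cv2.COLOR_RGB2HSV)
k=(h[...,2]<45)&(R[...,2]>240)&(R[...,2]<320)&(abs(R[...,1]-275)<40)&(R[...,0]<110)&(R[...,0]>-90);P=np.nanpercentile(R[k],[5,50,95],axis=0).round();print('knob',k.sum(),P)
x=P[1,0];print('lever',.6+np.arcsin((x-24)/115))
parts(c);grey(c)
for n in('top','side'):
  q=c if n=='top' else cam(n)
  for t in('dowel0','bracket0','screwdriver','level','bowl'):
    for r in env.recognise(n,t)[:3]: print(n,t,np.round(r['location']),round(r['score'],2),world(q,*r['location']).round())
"
```

```text
t 68.47 rack xyz [-267.1  174.4  360.6] rpy [179.9  -0.   69.2] dyaw 0.05 F [0.5 0.3 0.5] op 0.0 world [393.3  30.7 360.6]
top 102 [ 6 48 48  0  0  0  0  0  0  0  0  0  0  0  0  0  0  0  0  0] med -0.001
side 90 [ 7 19 61  3  0  0  0  0  0  0  0  0  0  0  0  0  0  0  0  0] med 0.015
top 93 [ 6 44 43  0  0  0  0  0  0  0  0  0  0  0  0  0  0  0  0  0] med -0.002
side 105 [ 7 26 72  0  0  0  0  0  0  0  0  0  0  0  0  0  0  0  0  0] med 0.015
top 107 [ 5 57 45  0  0  0  0  0  0  0  0  0  0  0  0  0  0  0  0  0] med -0.004
side 139 [10 33 96  0  0  0  0  0  0  0  0  0  0  0  0  0  0  0  0  0] med 0.013
knob 85 [[ 43. 263. 277.]
 [ 53. 274. 287.]
 [ 65. 287. 294.]]
lever 0.8549261159302024
px [195. 142.] xy [624.6 453.8] mean [627.2 458.7] size [ 94. 114.] yaw 98.6 z [24.  36.5] col [150. 136. 119.]
px [265. 200.] xy [434.1 229.5] mean [437.7 231.1] size [33. 77.] yaw 27.5 z [15.4 19.3] col [111. 117. 119.]
px [251. 216.] xy [385.  273.5] mean [384.3 272.8] size [ 31. 110.] yaw 32.1 z [31.1 36. ] col [135. 105.  70.]
px [274. 215.] xy [389.2 199.3] mean [389.1 200.7] size [31. 32.] yaw 171.6 z [15.3 20.1] col [110. 115. 117.]
grey px [268. 205.] plane 9 xy [420.6 221.1] size [ 34. 112.] yaw 32.7
grey px [268. 205.] plane 37 xy [417.8 219.6] size [ 34. 110.] yaw 32.7
top bracket0 [194. 138.] 0.39 [638. 463.  32.]
top level [436. 228.] 0.92 [ 341. -323.   18.]
top bowl [195. 138.] 0.75 [648. 463.   3.]
top bowl [336.  93.] 0.31 [721.  14. 243.]
side dowel0 [257. 152.] 0.4 [406. 623.   0.]
side bracket0 [434. 299.] 0.64 [ 523. -368.  137.]
side screwdriver [344. 264.] 0.76 [405. -68.  25.]
side screwdriver [408. 173.] 0.21 [708.  10. 242.]
```

```bash
python3 -c "
from cell import env
print(env.job_done())"
```

```text
the job is handed in; nothing more can be done
None
```

I handed the job in with all three dowels in the left bin, the one U-bracket in the right bin, all bins home, the lever thrown back, and the batten and strip still in the tray; one dowel dropped along the way and shifted the screwdriver about 11 mm (limit 50 mm).

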